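Refit the four-hole lid of the radiator humidifier and latch it

TASK

Put the copper lid back on the white humidifier pot: turn it until all four holes line up with the four brass studs and let it slide down flush on the pot, feeling your way without ever pressing or wedging it hard. Then swing the brass catch all the way round so that its short end lies over the lid's rim, let go, and leave the other things on the plank standing where they are.

Things in the scene. Friction and masses are not known exactly. Their poses are not given: they have to be found in the camera images.
- lid: Loose copper-coloured round lid, 92 mm across, 10 mm thick, about 0.2 kg, at first on the coaster. Origin: centre of its underside, z up. Four plain through holes, 10.5 mm wide, on a circle of 33 mm radius, at 45, 135, 225 and 315 degrees from the lid's x axis about z. Fully home on the pot its origin is 60 mm above the pot's origin. Pot and lid must never feel over 40 N between them, sideways wedging counted.
- lid_grip (a point): Centre of the top of the lid's dark wooden grip bar, 44 mm above the lid's underside. The bar is 40 mm long along the lid's x, 12 mm thick along its y and stands 34 mm tall on the lid's plate. Held from above across the 12 mm, the fingers stay clear of the holes.
- pot: White ceramic pot, fixed to the plank, 92 mm across and 60 mm tall, open on top. Origin: centre of its underside, z up along its axis. In its mouth is a brass ring with four upright studs for the lid (see pot_mouth), outside it a brass catch in its -x direction.
- pot_mouth (a point): Centre of the pot's mouth, level with its rim. 4 round studs, 8 mm thick, 90 degrees apart at 33 mm radius, rise 14 mm above it, the top 1.5 mm tapering to 6.4 mm. Their angle about z varies and is NOT in any reported pose or yaw: see it from above, or feel: turn the lid resting lightly on the tips (a quarter turn covers all); once the holes meet them its support vanishes and it can slide down.
- catch (a joint): Angle of the brass catch, rad: 0 open (arm along the pot's tangent, clear of the lid), 1.57 shut at its stop (arm radial, short end over the lid's rim). Grows counter-clockwise seen from above, about a vertical pivot; slight friction (1 N at the tab), stays where left. Arm 9 mm wide, 4 mm thick, underside 2.5 mm above a seated lid's top; a lid not home blocks it.
- catch_tab (a point): Centre of the top of the catch's upright round brass tab: 10 mm thick, 32 mm tall on the arm's long end, 40 mm from the pivot; this point is 108.5 mm above the pot's underside. Pushed or pinched from above, it swings round the pivot.
- catch_pivot (a point): Centre of the catch's pivot, on the underside of its arm, 72.5 mm above the pot's underside and 56 mm from the pot's axis. With the catch open the tab lies from here in the pot's +y direction, shut in the pot's -x direction.
- coaster: Loose dark walnut coaster, 100 mm across, 8 mm thick, on which the lid first lies; it may stay there. Origin: centre of its underside.
- decanter: Bystander: cut-glass decanter with stopper, 92 mm across, 205 mm tall. Origin: centre of its underside.
- cup_a: Bystander: copper-coloured aluminium cup, 72 mm across, 85 mm tall. Origin: centre of its underside.
- cup_b: Bystander: a second cup like cup_a.
- vial: Bystander: clear glass sample vial with cork, 24 mm across, 70 mm tall, near the plank's far edge. Origin: centre of its underside.
- bowl: Bystander: blue ceramic bowl, 90 mm across, 40 mm tall. Origin: centre of its underside.
- box: Bystander: small closed wooden box, 70 x 45 x 30 mm. Origin: centre of its underside. (All of these stand on an oak plank whose top is 80 mm above the work surface; it runs along y, 280 mm deep.)

How it is judged:
On the way, in this order (a step that is already met when the one before it is completed fails the run):
1. the lid is fully home: all four studs through its holes, flush on the pot (z of lid in the frame of pot between 0.057 and 0.0625 m and horizontal distance between lid and pot below 0.005 m and angle between lid's own z axis and vertical below 0.06 rad), for 0.2 s.
2. the catch is swung over the rim of the seated lid (all of step 1 and value of joint catch above 1.3 rad), for 0.2 s.
At the end, for the whole second after the job is handed in: The lid lies at rest and level (within 0.06 rad), flush on the pot: its origin 57 to 62.5 mm above the pot's origin and within 5 mm of the pot's axis; the catch is past 1.3 rad, over the rim (all of step 2 and linear speed of lid below 0.02 m/s); the robot touches nothing.
It fails at once if the lid is pressed on the pot, its studs or its catch with more than 40 N in all (contact force between lid and pot above 40 N).
It fails at once if a bystander is shifted more than 30 mm or tipped (distance of any of decanter, cup_a, cup_b, vial, bowl, box from where it was at the start of the episode above 0.03 m or angle between any of decanter, cup_a, cup_b, vial, bowl, box's own z axis and vertical above 0.35 rad).
It also fails if it takes over 72 s, if anything falls off the work surface, if the arm or the gripper's body presses on something with over 40 N, if the wrist force passes 120 N, or if a joint passes its speed limit or range.

ROBOT

A 7-joint arm with a two-finger parallel gripper is mounted at the origin on the work surface. World frame = base frame: x ahead of the robot, y to its left, z up, the work surface at z = 0. Lengths are in m, angles in rad, forces in N, time in s.
With the tool pointing down it reaches from about 0.4 to 0.9 m from the base axis. Payload 5.5 kg.
Tool frame: the origin (TCP) lies midway between the tips of the shut fingers; the grasp point (between the pads) lies 19 mm behind it; z points along the fingers, x is the direction in which the jaws open and shut, and the axes are right-handed (so a half turn about z gives the same grasp; the last joint's range is limited). The gripper opens to 85 mm and grips with 20 to 120 N. Pads are 22 mm wide; open, the fingers measure 114 mm over their backs; the gripper's body (76 mm by 85 mm) begins 54 mm behind the grasp point. The pads swing forward as they close: fully open they stand 13 mm farther back than shut.
Start: joints at [-0.99, 0.501, -0.427, 1.55, 0.221, 1.138, -0.21], TCP at [0.203, 0.617, 0.231] pointing down, gripper open.
Joint ranges: [-2.88, 2.88], [-0.31, 2.03], [-1.54, 1.56], [0.2, 2.42], [-1.41, 4.55], [0.19, 2.02], [-2.57, 2.57]. Speed limits (rad/s): [2.57, 2.57, 3.14, 3.14, 3.14, 3.14, 3.14].

INTERFACE

Orientations are given as a unit quaternion [x, y, z, w].
In Python, from cell import manip gives the robot as it stands. The module is installed in compiled form; this text tells all that it offers.
- The arm moves only by the shell command python3 -m crank 'ROWS'. ROWS is JSON, one flat list of numbers, 5 for each row, row after row: the shift along the tool's x, y, z in mm, then the turn about the tool's z in degrees, then the closure, from 0 (fully open) to 1 (shut). A call has 1 to 20 rows; each row shifts and turns the commanded pose from where the row before left it, along the tool's axes as they then stand; what a row does not reach is not made up. A row lasts 1/12 s, in which the tool goes at most 41.7 mm and 7.16 degrees, less where a joint would pass 70% of its speed; a pose out of reach is approached as far as the arm can. A call is refused whole if a number of a shift passes 41.7 or a number of a turn 7.16, either way. A call with a gripper value outside its range is refused whole. The fingers move at their own pace and stop on an object; the grip force is fixed at half the most. Time passes only in rows, so rows that do not move let the fingers close. It gives the time, the measured TCP pose, the force and the opening at its end, in the units of the state.
- manip.sense(): the state, without advancing time (a new reading comes with each control period).
- manip.read_camera(name): name is "side" or "top"; returns a dict with "image" (420x560x3 uint8, blue, green, red), "depth" (420x560 float32, m along the optical axis (not along the pixel's ray), 0 where there is no reading), "intrinsics" (3x3 intrinsics, pixels), "D" ([k1, k2, p1, p2, k3] as OpenCV has them; the pictures are not rectified), "world_from_camera" (4x4, takes a point from camera to world coordinates). Camera axes: x right, y down, z forward; pixel columns grow to the right and rows downward; lengths in m; the calibration is good to about 2 mm. A picture is of the moment at which its call begins.
- manip.sign_off(): hands the job in, once; it reports no verdict.
Trained networks look in a picture, given as the dict that the camera call returned (one of the last four; its "shot" number tells which), for a name from the list of things; names that differ only in an ending like _2 or _b are one class to them, and where a whole thing is asked for, a point or a joint stands for the part that bears it (a point fixed in the world has none). Each returns a list of dicts, best first, with "confidence" (0 to 1); they miss things now and then, are a little off and sometimes report something else, mostly with a low value. They report only what shows in the picture. A call takes as long as a camera call.
- manip.boxes_of(picture, thing): "point" ([x, y, z] in m, in world coordinates, good to about 4 mm: the middle of the surface that is visible of it).
- manip.trace(picture, thing): "pixels" (420x560 bool, what is visible of it).
- manip.mark_of(picture, thing): "point" ([x, y, z] in m, in world coordinates, good to about 4 mm: a listed point, or the origin of a listed thing).
The state is a dict: "t": time; "qpos": joint angles; "dq": joint speeds; "effort": joint torques, N m; "tcp_pos": TCP position; "eef_rot": TCP orientation; "force": force on the tool from outside, world axes, zero at the start; "ft_torque": the same for the moment, N m; "finger_gap": opening from 0.0 (shut) to 1.0 (fully open).
Only numpy, scipy, OpenCV 4.12 (cv2) and the standard library are available. Lean on these libraries where they do the work, as an engineer would, in place of code of your own. Each camera call takes 0.05 s, during which the arm holds its last target.

## Working session

There is one attempt and no reset: what is moved stays moved. The work goes in short steps, Python scripts to look and compute and a shell command to move; the robot and the scene stay as the last step left them, time stands still between calls to the robot, and variables do not carry over. Pictures are saved under pics/ and viewed, and the job is handed in when it is done.

```bash
mkdir -p pics; cat > h.py <<'E'
import numpy as np, cv2
from cell import manip
def world(pic,uv,depth=None,z=None):
    K=np.array(pic["intrinsics"]);D=np.array(pic["D"]);T=np.array(pic["world_from_camera"])
    uv=np.atleast_2d(np.array(uv,float))
    n=cv2.undistortPoints(uv.reshape(-1,1,2),K,D).reshape(-1,2)
    r=np.c_[n,np.ones(len(n))]
    if z is not None:
        d=r@T[:3,:3].T; s=(z-T[2,3])/d[:,2]; return T[:3,3]+d*s[:,None]
    if depth is None: depth=pic["depth"][uv[:,1].astype(int),uv[:,0].astype(int)]
    return (r*np.asarray(depth).reshape(-1,1))@T[:3,:3].T+T[:3,3]
E
python3 - <<'E'
from h import *
s=manip.sense(); print({k:np.round(v,3) for k,v in s.items()})
for c in ["top","side"]:
    p=manip.read_camera(c); cv2.imwrite(f"pics/{c}0.png",p["image"])
    print(c,np.round(p["world_from_camera"],3).tolist(),np.round(p["intrinsics"],1).tolist())
    for n in ["lid","lid_grip","pot","pot_mouth","catch_tab","catch_pivot","coaster","decanter","cup_a","vial","bowl","box"]:
        print(n,[(np.round(d["point"],3).tolist(),round(d["confidence"],2)) for d in manip.mark_of(p,n)[:3]])
E
```

```text
{'t': np.float64(0.0), 'qpos': array([-0.99 ,  0.502, -0.427,  1.551,  0.221,  1.138, -0.21 ]), 'dq': array([-0.002, -0.001,  0.002,  0.001,  0.001, -0.   ,  0.002]), 'effort': array([ 0.0000e+00, -5.6952e+01, -5.8160e+00, -2.8094e+01,  1.1000e-02,
        1.2000e-02,  0.0000e+00]), 'tcp_pos': array([0.203, 0.617, 0.23 ]), 'eef_rot': array([ 0.81 ,  0.586, -0.001,  0.001]), 'force': array([ 0.639, -0.492,  1.06 ]), 'ft_torque': array([-0.023, -0.001,  0.047]), 'finger_gap': np.float64(1.002)}
top [[-0.018, -0.981, 0.195, 0.372], [-1.0, 0.015, -0.015, 0.007], [0.012, -0.195, -0.981, 1.414], [0.0, 0.0, 0.0, 1.0]] [[473.3, 0.0, 278.2], [0.0, 473.3, 204.1], [0.0, 0.0, 1.0]]
lid [([0.599, 0.132, 0.086], 0.67)]
lid_grip [([0.599, 0.138, 0.133], 0.65)]
pot [([0.553, -0.15, 0.084], 0.86), ([0.643, -0.37, 0.082], 0.25)]
pot_mouth [([0.554, -0.15, 0.14], 0.79)]
catch_tab [([0.568, 0.502, 0.079], 0.58), ([0.513, -0.093, 0.189], 0.56)]
catch_pivot [([0.504, -0.131, 0.151], 0.63)]
coaster [([0.605, 0.132, 0.079], 0.54)]
decanter [([0.605, 0.373, 0.081], 0.6)]
cup_a [([0.642, -0.372, 0.082], 0.91)
[... 248 characters left out ...]
, -0.823, -0.569, 1.095], [0.0, 0.0, 0.0, 1.0]] [[531.9, 0.0, 281.4], [0.0, 531.9, 209.2], [0.0, 0.0, 1.0]]
lid []
lid_grip [([0.636, -0.484, 0.08], 0.73), ([0.599, 0.13, 0.131], 0.68)]
pot [([0.554, -0.154, 0.078], 0.95)]
pot_mouth [([0.553, -0.154, 0.142], 0.92)]
catch_tab [([0.601, 0.137, 0.078], 0.74), ([0.515, -0.09, 0.187], 0.56)]
catch_pivot [([0.532, -0.475, 0.076], 0.44)]
coaster [([0.596, 0.131, 0.08], 0.57)]
decanter [([0.6, 0.378, 0.078], 0.94)]
cup_a [([0.639, -0.368, 0.075], 0.79), ([0.557, -0.154, 0.139], 0.29)]
vial [([0.72, 0.036, 0.084], 0.45)]
bowl [([0.567, 0.5, 0.079], 0.76), ([0.506, -0.128, 0.152], 0.43), ([0.6, 0.376, 0.08], 0.29)]
box [([0.529, -0.473, 0.078], 0.59)]
```

```bash
python3 - <<'E'
import cv2
a=cv2.imread("pics/top0.png"); 
b=cv2.imread("pics/side0.png")
print(a.shape)
c=a[90:190,170:400]
cv2.imwrite("pics/topcrop.png",cv2.resize(a[90:200,190:390],None,fx=4,fy=4,interpolation=cv2.INTER_CUBIC))
E
```

```text
(420, 560, 3)
```

View pics/top0.png

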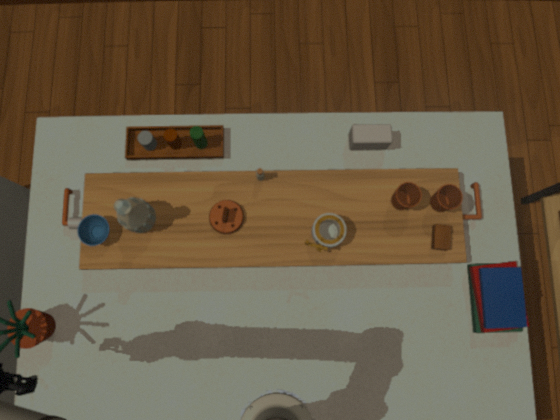

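View pics/topcrop.png

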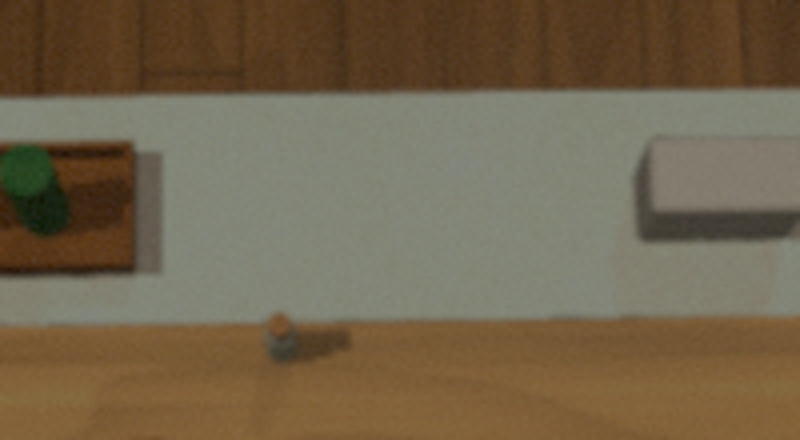

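View pics/side0.png

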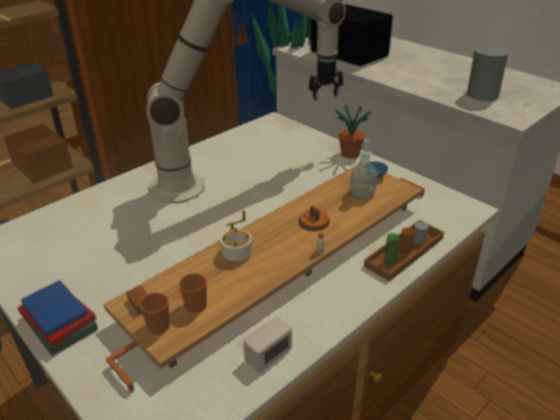

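The top view has the lid at about (226,217), the pot at (330,231), its catch at (317,246) and the vial at (261,174). Next I'll zoom in on the lid and pot.

```bash
python3 - <<'E'
import cv2,numpy as np
a=cv2.imread("pics/top0.png");b=cv2.imread("pics/side0.png")
f=lambda im,x,y,r,s:cv2.resize(cv2.convertScaleAbs(im[y-r:y+r,x-r:x+r],alpha=1.8),(s,s),interpolation=cv2.INTER_CUBIC)
cv2.imwrite("pics/c1.png",np.vstack([np.hstack([f(a,226,217,28,300),f(a,326,235,28,300)]),np.hstack([f(b,315,217,28,300),f(b,237,238,30,300)])]))
E
```

```text
(no output)
```

View pics/c1.png

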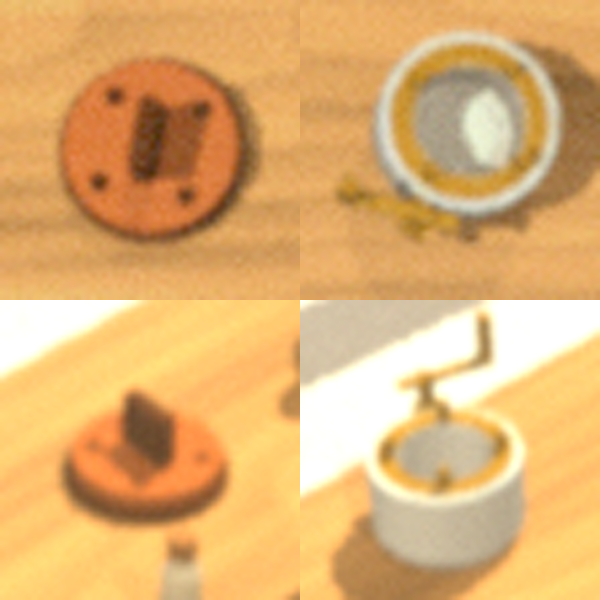

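```bash
cat >> h.py <<'E'
def avg(cam,n):
    ims=[]
    for i in range(n):
        p=manip.read_camera(cam); ims.append(p["image"].astype(float))
    p["mean"]=np.mean(ims,0); return p
def ortho(pic,c,z,half=0.06,s=400):
    # image: up=+x, left=+y
    K=np.array(pic["intrinsics"]);D=np.array(pic["D"]);T=np.linalg.inv(pic["world_from_camera"])
    g=(np.arange(s)+.5)/s*2*half-half
    X=c[0]-g[:,None]+0*g[None]; Y=c[1]-g[None]+0*g[:,None]
    P=np.stack([X,Y,0*X+z],-1).reshape(-1,3)
    uv,_=cv2.projectPoints(P,cv2.Rodrigues(T[:3,:3])[0],T[:3,3],K,D)
    uv=uv.reshape(s,s,2).astype(np.float32)
    return cv2.remap(np.clip(pic["mean"]*1.8,0,255).astype(np.uint8),uv[...,0],uv[...,1],cv2.INTER_CUBIC)
E
python3 - <<'E'
from h import *
import pickle
t=avg("top",10); s=avg("side",10)
pickle.dump((t,s),open("ts.pkl","wb"))
lc=(.600,.133); pc=(.554,-.152)
A=[ortho(t,lc,.098),ortho(t,pc,.152)];B=[ortho(s,lc,.098),ortho(s,pc,.152)]
im=np.vstack([np.hstack(A),np.hstack(B)]); cv2.imwrite("pics/o1.png",cv2.resize(im,(600,600)))
E
```

```text
(no output)
```

View pics/o1.png

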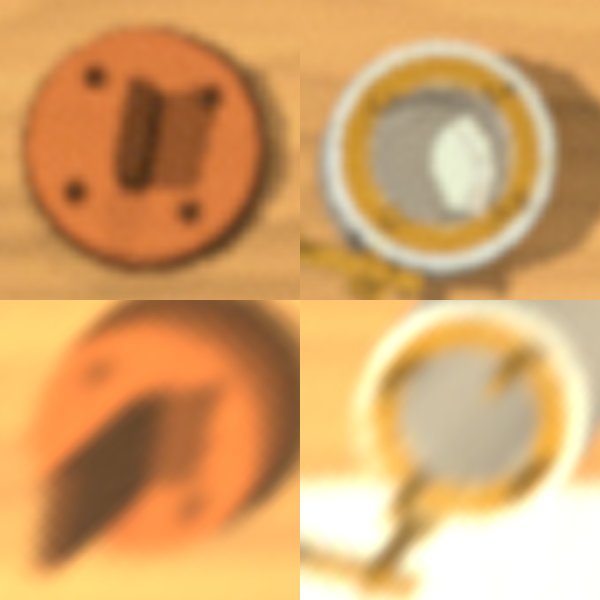

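```bash
python3 - <<'E'
from h import *
import pickle
t,s=pickle.load(open("ts.pkl","rb"))
pc=(.554,-.152)
im=np.vstack([np.hstack([ortho(t,pc,.140,.05,300),ortho(t,pc,.154,.05,300)]),np.hstack([ortho(s,pc,.140,.05,300),ortho(s,pc,.154,.05,300)])])
cv2.imwrite("pics/o2.png",im)
E
```

```text
(no output)
```

View pics/o2.png

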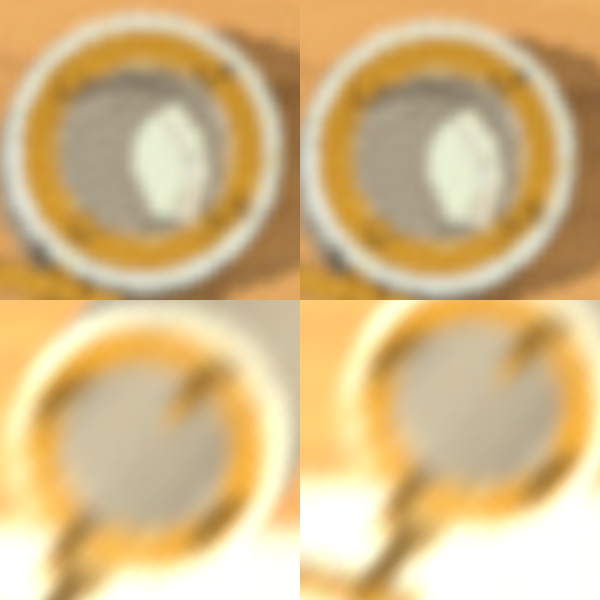

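```bash
cat > stud.py <<'E'
from h import *
import pickle
t,s=pickle.load(open("ts.pkl","rb"))
def profile(p,c,z0,z1,r=.033):
    T=np.linalg.inv(p["world_from_camera"]);K=np.array(p["intrinsics"]);D=np.array(p["D"])
    cam=np.array(p["world_from_camera"])[:3,3]; g=p["mean"].mean(2).astype(np.float32)
    th=np.deg2rad(np.arange(0,360,1)); out=[]
    for a in th:
        ctr=np.array([c[0]+r*np.cos(a),c[1]+r*np.sin(a)])
        n=np.array([-(cam-np.r_[ctr,.15])[1],(cam-np.r_[ctr,.15])[0]]);n/=np.linalg.norm(n)
        P=[np.r_[ctr+n*w,z] for z in np.linspace(z0,z1,8) for w in np.linspace(-.003,.003,5)]
        uv,_=cv2.projectPoints(np.array(P),cv2.Rodrigues(T[:3,:3])[0],T[:3,3],K,D)
        uv=uv.reshape(-1,1,2).astype(np.float32)
        out.append(cv2.remap(g,uv[...,0],uv[...,1],cv2.INTER_LINEAR).mean())
    return np.array(out)
for nm,p,c in [("top",t,(.5533,-.1493)),("side",s,(.5543,-.1513))]:
    pr=profile(p,c,.140,.154); base=cv2.GaussianBlur(np.r_[pr,pr,pr].reshape(-1,1),(1,0),15) if 0 else pr
    f=pr.reshape(4,90); 
    print(nm); 
    for q in range(4): print(np.round(f[q][::3]).astype(int).tolist())
    print("mean",np.round(f.mean(0)[::3],1).tolist(),"argmin",f.mean(0).argmin())
E
python3 stud.py
```

```text
top
[77, 78, 77, 77, 77, 76, 76, 76, 76, 76, 76, 75, 74, 72, 71, 70, 69, 68, 67, 68, 70, 72, 74, 74, 74, 75, 76, 77, 77, 77]
[77, 78, 78, 78, 78, 78, 78, 78, 79, 79, 80, 80, 79, 78, 76, 74, 72, 71, 70, 71, 72, 74, 75, 76, 77, 78, 78, 78, 79, 79]
[80, 81, 81, 81, 80, 80, 79, 79, 79, 79, 79, 79, 77, 74, 71, 70, 71, 72, 73, 72, 72, 73, 75, 77, 78, 79, 78, 78, 78, 78]
[78, 78, 77, 77, 77, 76, 76, 76, 76, 76, 76, 75, 74, 71, 69, 68, 67, 68, 70, 71, 73, 74, 75, 76, 76, 76, 76, 76, 76, 77]
mean [78.0, 78.30000305175781, 78.4000015258789, 78.19999694824219, 77.9000015258789, 77.5999984741211, 77.5, 77.30000305175781, 77.4000015258789, 77.5, 77.69999694824219, 77.4000015258789, 76.0, 73.9000015258789, 71.80000305175781, 70.4000015258789, 69.80000305175781, 69.5999984741211, 69.9000015258789, 70.5, 71.80000305175781, 73.4000015258789, 74.80000305175781, 75.80000305175781, 76.5, 76.9000015258789, 77.0999984741211, 77.30000305175781, 77.4000015258789, 77.5999984741211] argmin 50
side
[99, 98, 98, 96, 95, 93, 91, 89, 87, 85, 83, 81, 79, 79, 79, 79, 80, 82, 85, 87, 90, 93, 96, 99, 102, 104, 106, 1
[... 266 characters left out ...]
83, 85, 87, 90, 92, 93]
[94, 94, 94, 94, 93, 93, 93, 93, 94, 94, 95, 94, 93, 91, 87, 83, 80, 79, 80, 84, 89, 94, 97, 99, 101, 101, 101, 101, 100, 100]
mean [108.19999694824219, 108.5, 108.30000305175781, 107.80000305175781, 107.30000305175781, 106.80000305175781, 106.30000305175781, 105.69999694824219, 105.0999984741211, 104.4000015258789, 103.4000015258789, 101.9000015258789, 99.69999694824219, 96.5999984741211, 93.0, 89.0999984741211, 85.9000015258789, 84.0999984741211, 83.9000015258789, 84.9000015258789, 86.69999694824219, 88.80000305175781, 90.9000015258789, 93.19999694824219, 95.69999694824219, 98.4000015258789, 101.0, 103.5999984741211, 105.80000305175781, 107.30000305175781] argmin 53
```

```bash
python3 -m crank '[0,0,0,-4.1,0, 0,0,0,-4.1,0, -22,26,0,0,0, -22,26,0,0,0, -22,26,0,0,0, -22,26,0,0,0, -22,26,0,0,0, -22,26,0,0,0, -22,26,0,0,0, -22,26,0,0,0, -22,26,0,0,0, -22,26,0,0,0, -22,26,0,0,0, -22,26,0,0,0, -22,26,0,0,0, -22,26,0,0,0, -22,26,0,0,0, -22,26,0,0,0]'
cat >> h.py <<'E'
from scipy.spatial.transform import Rotation as R
def st():
    s=manip.sense(); M=R.from_quat(s["eef_rot"]).as_matrix()
    print("t %.2f"%s["t"],"tcp",np.round(s["tcp_pos"]*1000,1),"jaw deg %.2f"%np.degrees(np.arctan2(M[1,0],M[0,0])),"z",np.round(M[:,2],3),"F",np.round(s["force"],1),"T",np.round(s["ft_torque"],2),"gap %.3f"%s["finger_gap"],"q",np.round(s["qpos"],2))
    return s,M
def go(x,y,z):
    s,M=st(); d=np.array([x,y,z])*1000-s["tcp_pos"]*1000
    print("tool mm",np.round(M.T@d,1))
E
python3 -c "
from h import *
go(.603,.1357,.231)"
```

```text
t: 3.8
tcp_pos: [0.5525, 0.1971, 0.2316]
eef_rot: [0.766, 0.643, 0.0, 0.0]
force: [0.9, 1.2, 0.3]
finger_gap: 1.004
t 3.80 tcp [552.5 197.1 231.6] jaw deg 80.00 z [ 0.  0. -1.] F [0.9 1.2 0.3] T [0.04 0.01 0.  ] gap 1.004 q [-0.17  0.37 -0.28  1.72  0.11  1.07  0.91]
tool mm [-51.7  60.4   0.6]
```

```bash
python3 -m crank '[-17.2,20.1,0,0,0, -17.2,20.1,0,0,0, -17.3,20.2,0,0,0, 0,0,25,0,0.2, 0,0,25,0,0.2, 0,0,25,0,0.2, 0,0,15,0,0.2,0,0,0,0,0.2]'
python3 - <<'E'
from h import *
go(.603,.1357,.104)
t=avg("top",3);s=avg("side",3)
lc=(.603,.136)
cv2.imwrite("pics/o3.png",np.hstack([ortho(t,lc,.132,.08,300),ortho(s,lc,.132,.08,300)]))
E
```

```text
t: 4.47
tcp_pos: [0.5992, 0.1363, 0.1373]
eef_rot: [0.766, 0.643, -0.003, -0.002]
force: [0.6, -0.6, 0.3]
finger_gap: 0.799
t 4.47 tcp [599.2 136.3 137.3] jaw deg 79.99 z [-0.007 -0.002 -1.   ] F [ 0.6 -0.6  0.3] T [ 0.03 -0.01  0.01] gap 0.799 q [-0.09  0.52 -0.23  1.72  0.14  0.92  1.01]
tool mm [ 0.2  4.  33.3]
```

View pics/o3.png

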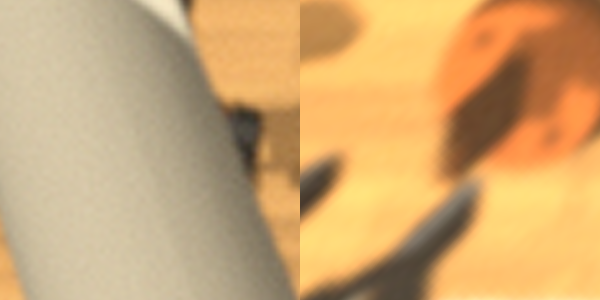

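The arm hides the lid from the top camera, so I'll use the side camera from here. In that view the open fingers are above and either side of the bar.

```bash
python3 - <<'E'
from h import *
go(.603,.1357,.104)
s=manip.read_camera("side")
cv2.imwrite("pics/s4.png",cv2.resize(cv2.convertScaleAbs(s["image"][140:260,240:400],alpha=1.8),None,fx=5,fy=5,interpolation=cv2.INTER_CUBIC))
E
```

```text
t 4.77 tcp [603.3 137.6 143.1] jaw deg 80.00 z [ 0.003  0.001 -1.   ] F [-0.4  0.6 -0.8] T [0.02 0.   0.01] gap 0.801 q [-0.09  0.52 -0.23  1.72  0.14  0.92  1.01]
tool mm [-1.9 -0.1 39.1]
```

View pics/s4.png

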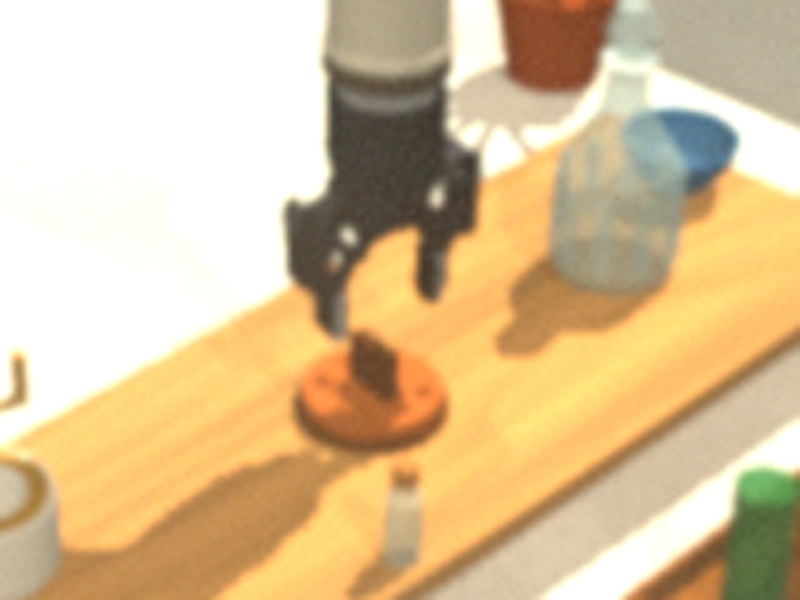

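```bash
python3 -m crank '[-1.9,0,13,0,0.4, 0,0,13,0,0.4, 0,0,12,0,0.5, 0,0,0,0,0.6, 0,0,0,0,1, 0,0,0,0,1, 0,0,0,0,1,0,0,0,0,1,0,0,0,0,1]'
python3 - <<'E'
from h import *
go(.603,.1357,.104)
s=manip.read_camera("side")
cv2.imwrite("pics/s5.png",cv2.resize(cv2.convertScaleAbs(s["image"][180:260,260:370],alpha=1.8),None,fx=6,fy=6,interpolation=cv2.INTER_CUBIC))
E
```

```text
t: 5.57
tcp_pos: [0.6019, 0.1353, 0.1035]
eef_rot: [0.766, 0.643, 0.0, 0.0]
force: [0.7, -0.8, -1.3]
finger_gap: 0.13
t 5.57 tcp [601.9 135.3 103.5] jaw deg 79.99 z [ 0.  0. -1.] F [ 0.7 -0.8 -1.3] T [-0.05  0.04 -0.02] gap 0.130 q [-0.1   0.56 -0.23  1.74  0.16  0.85  1.  ]
tool mm [ 0.6  1.  -0.5]
```

View pics/s5.png

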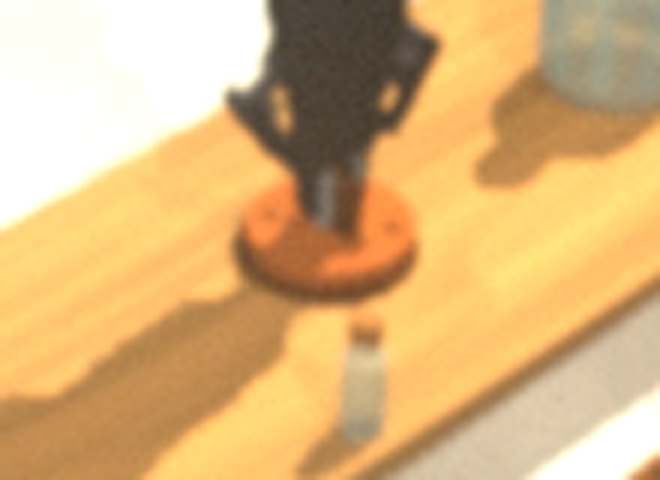

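```bash
python3 -m crank '[0,0,-8,0,1, 0,0,-15,0,1, 0,0,-22,0,1, 0,0,-25,0,1, 0,0,-25,-3,1, 0,0,-15,-4.5,1, 0,0,0,-4.5,1, 0,0,0,-4.5,1, 0,0,0,0,1]'
python3 - <<'E'
from h import *
go(.5528,-.1504,.213)
E
```

```text
t: 6.37
tcp_pos: [0.602, 0.1353, 0.2146]
eef_rot: [0.665, 0.747, 0.001, 0.0]
force: [-0.4, 0.2, -2.4]
finger_gap: 0.129
t 6.37 tcp [602.  135.3 214.6] jaw deg 96.65 z [ 0.002  0.    -1.   ] F [-0.4  0.2 -2.4] T [0.02 0.05 0.05] gap 0.129 q [-0.03  0.44 -0.31  1.66  0.15  1.06  1.3 ]
tool mm [-278.   -82.     1.5]
```

```bash
python3 -m crank '[-10,-3,0,0,1, -20,-6,0,0,1, -28,-8,0,0,1, -28,-8,0,0,1, -28,-8,0,0,1, -28,-8,0,0,1, -28,-8,0,0,1, -28,-8,0,0,1, -28,-9,0,0,1, -22,-6.5,0,0,1, -20,-6,0,0,1, -10,-3.5,0,0,1, 0,0,0,0,1,0,0,0,0,1,0,0,0,0,1]'
python3 - <<'E'
from h import *
s=avg("side",5)
go(.5528,-.1504,.213)
cv2.imwrite("pics/s6.png",cv2.resize(np.clip(s["mean"][200:280,180:290]*1.8,0,255).astype(np.uint8),None,fx=6,fy=6,interpolation=cv2.INTER_CUBIC))
t=manip.read_camera("top")
cv2.imwrite("pics/t6.png",cv2.resize(cv2.convertScaleAbs(t["image"][180:280,270:390],alpha=1.8),None,fx=5,fy=5,interpolation=cv2.INTER_CUBIC))
E
```

```text
t: 7.62
tcp_pos: [0.552, -0.1482, 0.2133]
eef_rot: [0.665, 0.746, 0.001, -0.0]
force: [0.2, 0.3, -1.1]
finger_gap: 0.131
t 7.87 tcp [ 552.  -148.9  213.3] jaw deg 96.60 z [ 0.  0. -1.] F [-0.9 -0.6 -0.2] T [-0.   -0.02  0.04] gap 0.127 q [ 0.39  0.36 -0.21  1.78  0.09  1.02  1.83]
tool mm [-1.6  0.6  0.3]
```

View pics/s6.png

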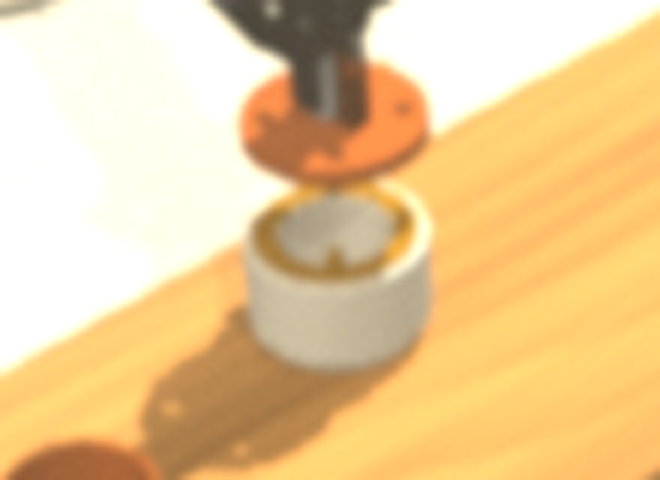

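View pics/t6.png

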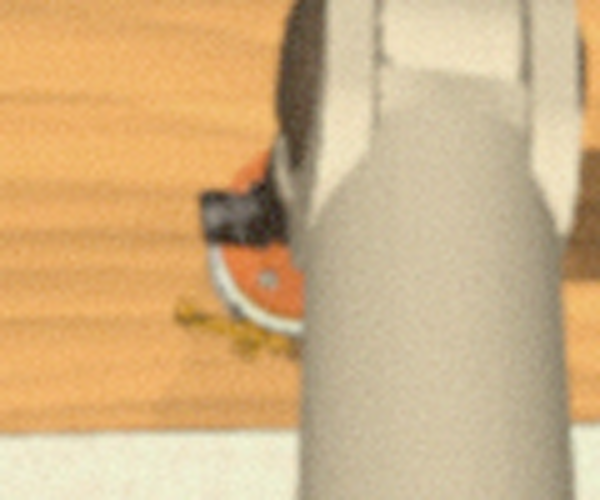

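The side view shows the lid level above the pot, with one stud visible at about (337,262) in the crop. I'll measure the lid's position against the pot in this same view.

```bash
python3 - <<'E'
from h import *
import pickle
s=avg("side",8)
pickle.dump(s,open("s7.pkl","wb"))
st()
c=(.554,-.150)
im=np.hstack([ortho(s,c,.2078,.06,300),ortho(s,c,.140,.06,300)])
for k in (150,450):
    cv2.circle(im,(k,150),115,(255,0,0),1)
cv2.imwrite("pics/o7.png",im)
E
```

```text
t 8.32 tcp [ 551.7 -150.3  213.3] jaw deg 96.49 z [-0.  0. -1.] F [ 0.3 -0.8 -1.6] T [-0.03  0.07  0.05] gap 0.128 q [ 0.39  0.36 -0.21  1.78  0.09  1.02  1.83]
```

View pics/o7.png

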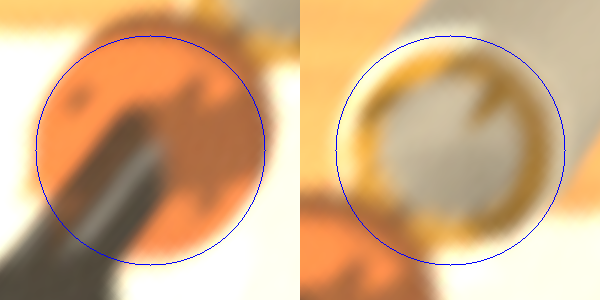

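```bash
cat > edge.py <<'E'
from h import *
import sys
from scipy.optimize import least_squares
def edges(pic,c,z,R0,angs,ch=0,w=6):
    """for each world angle find strongest gradient radius near R0 (mm)"""
    T=np.linalg.inv(pic["world_from_camera"]);K=np.array(pic["intrinsics"]);D=np.array(pic["D"])
    g=pic["mean"][...,ch].astype(np.float32); rs=np.arange(R0-w,R0+w,.25); out=[]
    for a in np.deg2rad(angs):
        P=np.array([[c[0]+r/1000*np.cos(a),c[1]+r/1000*np.sin(a),z] for r in rs])
        uv,_=cv2.projectPoints(P,cv2.Rodrigues(T[:3,:3])[0],T[:3,3],K,D); uv=uv.astype(np.float32)
        v=cv2.remap(g,uv[...,0],uv[...,1],cv2.INTER_CUBIC).ravel()
        d=np.gradient(cv2.GaussianBlur(v.reshape(-1,1),(1,9),2).ravel())
        i=np.abs(d).argmax(); out.append((rs[i],d[i]*4))
    return np.array(out)
def fit(c,angs,r,R0):
    a=np.deg2rad(angs); X=c[0]*1000+r*np.cos(a);Y=c[1]*1000+r*np.sin(a)
    f=lambda p:np.hypot(X-p[0],Y-p[1])-R0
    s=least_squares(f,[c[0]*1000,c[1]*1000],loss="soft_l1",f_scale=.5); return s.x,f(s.x)
E
python3 - <<'E'
from edge import *
import pickle
s=pickle.load(open("s7.pkl","rb"));t0,s0=pickle.load(open("ts.pkl","rb"))
for nm,p,c,z,R0 in [("lid held side",s,(.556,-.149),.2078,46),("pot side now",s,(.554,-.151),.140,46),("pot side0",s0,(.554,-.151),.140,46),("pot top0",t0,(.5535,-.150),.140,46),("lid side0",s0,(.603,.136),.098,46),("lid top0",t0,(.603,.136),.098,46)]:
    A=np.arange(0,360,10)
    e=edges(p,c,z,R0,A,0)
    print(nm); print(" ".join(f"{a}:{r:.1f}({g:.0f})" for a,(r,g) in zip(A,e)))
    k=np.abs(e[:,1])>4
    x,res=fit(c,A[k],e[k,0],R0); print(np.round(x,1),"n",k.sum(),"med|res|",np.round(np.median(abs(res)),2))
E
```

```text
lid held side
0:50.8(2) 10:50.5(3) 20:50.0(5) 30:46.5(9) 40:47.0(13) 50:44.0(14) 60:44.5(15) 70:46.8(13) 80:44.8(12) 90:46.5(11) 100:46.2(11) 110:50.8(8) 120:48.0(9) 130:50.5(1) 140:50.8(-1) 150:47.5(-2) 160:49.5(1) 170:45.5(8) 180:44.5(10) 190:44.8(11) 200:46.0(13) 210:45.0(14) 220:45.8(15) 230:45.0(15) 240:45.2(14) 250:47.2(14) 260:47.8(14) 270:50.0(13) 280:50.8(12) 290:50.8(9) 300:50.8(5) 310:41.8(-1) 320:48.0(-1) 330:44.2(-1) 340:41.5(-1) 350:50.8(3)
[ 557.5 -150.3] n 25 med|res| 1.14
pot side now
0:41.0(9) 10:41.0(11) 20:41.0(10) 30:41.0(12) 40:41.0(15) 50:41.0(15) 60:41.2(12) 70:41.0(10) 80:41.0(10) 90:41.0(7) 100:41.0(6) 110:41.0(5) 120:43.8(0) 130:49.0(1) 140:43.5(1) 150:50.5(1) 160:45.0(1) 170:42.5(5) 180:41.2(9) 190:41.0(10) 200:41.5(10) 210:41.2(11) 220:42.0(12) 230:41.2(12) 240:41.2(7) 250:41.0(7) 260:41.0(7) 270:41.2(7) 280:41.0(7) 290:41.2(7) 300:43.5(5) 310:42.2(6) 320:42.0(6) 330:43.5(5) 340:41.2(7) 350:41.0(8)
[ 549.6 -150.1] n 31 med|res| 3.66
pot side0
0:41.0(9) 10:41.0(11) 20:41.0(10) 30:41.0(12) 40:41.0(15) 50:41.0(15) 60:41.2(12) 70:41.0(10) 80:41.0(10) 90:41.0(
[... 1124 characters left out ...]
.5(3) 210:43.8(3) 220:45.5(2) 230:48.8(3) 240:50.5(3) 250:47.0(-2) 260:44.2(-1) 270:46.8(-1) 280:49.2(-1) 290:45.0(-1) 300:49.0(-1) 310:50.5(-1) 320:50.5(-1) 330:47.0(-1) 340:47.2(-1) 350:48.5(-1)
[605.8 137.6] n 1 med|res| 0.0
lid top0
0:47.2(4) 10:46.5(4) 20:46.8(4) 30:45.0(4) 40:46.8(4) 50:46.8(5) 60:48.0(5) 70:47.0(4) 80:47.2(4) 90:49.0(5) 100:49.8(5) 110:49.8(5) 120:50.2(5) 130:49.8(5) 140:50.5(4) 150:50.5(5) 160:50.5(4) 170:50.5(4) 180:50.8(3) 190:46.0(-3) 200:44.5(-3) 210:46.8(-4) 220:47.5(-3) 230:47.2(-4) 240:47.5(-3) 250:46.2(-3) 260:45.5(-3) 270:45.8(-2) 280:50.8(3) 290:44.2(-4) 300:50.8(3) 310:50.0(6) 320:49.5(6) 330:47.5(6) 340:47.2(4) 350:47.8(4)
[601.1 138.8] n 18 med|res| 0.87
```

```bash
sed -i 's/def edges(pic,c,z,R0,angs,ch=0,w=6)/def edges(pic,c,z,R0,angs,ch=0,w=6,sg=0)/; s/i=np.abs(d).argmax()/i=(np.abs(d) if sg==0 else sg*d).argmax()/' edge.py
python3 - <<'E'
from edge import *
import pickle
s=pickle.load(open("s7.pkl","rb"));t0,s0=pickle.load(open("ts.pkl","rb"))
A=np.arange(0,360,10)
def run(nm,p,c,z,R0,sg,w,sel,ch=0):
    for it in range(4):
        e=edges(p,c,z,R0,A,ch,w,sg); k=(sg*e[:,1]>3)&np.isin(A,sel)
        x,res=fit(c,A[k],e[k,0],R0); c=tuple(x/1000)
    print(nm,np.round(x,1),"n",k.sum(),"med",np.round(np.median(abs(res)),2)," ".join(f"{a}:{r:.1f}({g:.0f})" for a,(r,g),kk in zip(A,e,k) if kk))
full=list(A)
run("pot top0 outer",t0,(.5535,-.150),.140,46,-1,4,full)
run("pot top0 gold/white",t0,(.5535,-.150),.140,40,1,4,full)
run("pot side0 gold/white",s0,(.5543,-.151),.140,40,1,4,full)
run("pot side now gold/white",s,(.5543,-.151),.140,40,1,4,[a for a in full if a<=80 or a>=230])
run("pot side0 outer",s0,(.5543,-.151),.140,46,-1,4,[a for a in full if a<=50 or a>=270])
run("lid held",s,(.556,-.149),.2078,46,1,4,[*range(30,110,10),*range(170,260,10)])
run("lid held",s,(.556,-.149),.2078,46,1,4,[*range(50,110,10),*range(180,250,10)])
run("lid top0 G",t0,(.6025,.136),.098,46,1,4,[a for a in full if not(90<=a<=300) ],0)
E
```

```text
pot top0 outer [ 553.7 -149.7] n 36 med 0.84 0:46.8(-10) 10:47.2(-9) 20:47.0(-9) 30:46.5(-9) 40:46.8(-9) 50:46.0(-9) 60:46.5(-12) 70:46.2(-11) 80:47.0(-11) 90:46.5(-11) 100:47.5(-10) 110:47.2(-10) 120:47.5(-9) 130:46.2(-10) 140:46.2(-12) 150:47.0(-16) 160:46.8(-15) 170:46.8(-14) 180:46.5(-12) 190:47.2(-14) 200:47.0(-15) 210:47.5(-15) 220:47.2(-15) 230:47.5(-16) 240:46.2(-13) 250:47.8(-14) 260:46.5(-14) 270:46.2(-13) 280:47.2(-15) 290:47.0(-16) 300:47.5(-13) 310:46.5(-13) 320:46.2(-12) 330:46.8(-9) 340:46.8(-9) 350:47.2(-9)
pot top0 gold/white [ 553.6 -149.5] n 36 med 0.54 0:39.5(17) 10:39.5(16) 20:39.0(14) 30:39.2(15) 40:40.5(17) 50:39.2(16) 60:40.0(17) 70:40.2(17) 80:39.2(16) 90:38.8(18) 100:39.5(17) 110:38.8(16) 120:39.0(16) 130:40.2(14) 140:39.2(15) 150:40.2(15) 160:40.0(15) 170:39.2(15) 180:40.2(15) 190:38.8(15) 200:40.5(14) 210:38.5(15) 220:39.8(18) 230:39.0(16) 240:39.8(15) 250:39.8(15) 260:38.8(14) 270:40.0(14) 280:39.2(15) 290:39.0(14) 300:39.0(14) 310:39.8(14) 320:39.5(16) 330:40.5(13) 340:40.5(14) 350:39.8(16)
pot side0 gold/white [ 553.7 -149.7] n 34 med 0.79 0:39.2(9) 10:
[... 883 characters left out ...]
0:46.0(-3) 330:46.2(-3) 340:45.2(-4) 350:45.2(-4)
lid held [ 556.9 -149.2] n 17 med 0.46 30:46.0(9) 40:46.5(12) 50:43.5(14) 60:44.2(15) 70:46.5(14) 80:47.2(13) 90:46.2(12) 100:46.0(11) 170:46.2(8) 180:45.0(10) 190:48.5(10) 200:46.2(12) 210:45.5(14) 220:46.0(15) 230:45.2(15) 240:45.8(15) 250:47.5(14)
lid held [ 557.  -149.4] n 13 med 0.57 50:43.5(14) 60:44.2(15) 70:46.2(14) 80:47.0(13) 90:45.8(13) 100:45.8(12) 180:45.5(10) 190:48.5(10) 200:46.2(12) 210:45.5(14) 220:46.2(15) 230:45.2(15) 240:45.8(15)
lid top0 G [604.3 135.3] n 14 med 0.46 0:46.0(4) 10:45.8(5) 20:45.8(4) 30:43.8(4) 40:45.5(4) 50:45.8(4) 60:47.8(6) 70:47.5(4) 80:48.0(4) 310:48.5(6) 320:48.2(6) 330:46.0(6) 340:45.8(4) 350:46.5(4)
```

```bash
python3 -m crank '[-0.2,-1.3,10,0,1, 0,0,12,0,1, 0,0,12,0,1, 0,0,5,0,1, 0,0,0,0,1, 0,0,0,0,1]'
python3 - <<'E'
from edge import *
s=avg("side",6); q,M=st(); zt=q["tcp_pos"][2]-.0055
c=(.5537,-.1496)
im=np.hstack([ortho(s,c,zt,.055,400),ortho(s,c,.140,.055,400)])
for k in (200,600): cv2.circle(im,(k,200),int(46/110*400),(255,0,0),1)
for a in (51.5,141.5,231.5,321.5):
    a=np.deg2rad(a); cv2.circle(im,(int(200-33*np.sin(a)*400/110),int(200-33*np.cos(a)*400/110)),int(5.25*400/110),(255,0,0),1)
cv2.imwrite("pics/o8.png",im)
cv2.imwrite("pics/s8.png",cv2.resize(np.clip(s["mean"][200:280,180:290]*1.8,0,255).astype(np.uint8),None,fx=7,fy=7,interpolation=cv2.INTER_CUBIC))
E
```

```text
t: 8.82
tcp_pos: [0.5499, -0.1504, 0.1733]
eef_rot: [0.666, 0.746, -0.0, -0.001]
force: [0.8, -0.3, -1.8]
finger_gap: 0.13
t 9.12 tcp [ 550.8 -150.7  174.8] jaw deg 96.49 z [ 0.001 -0.    -1.   ] F [ 0.8 -0.2 -1.4] T [-0.02  0.02  0.06] gap 0.129 q [ 0.39  0.4  -0.21  1.81  0.1   0.94  1.82]
```

View pics/o8.png

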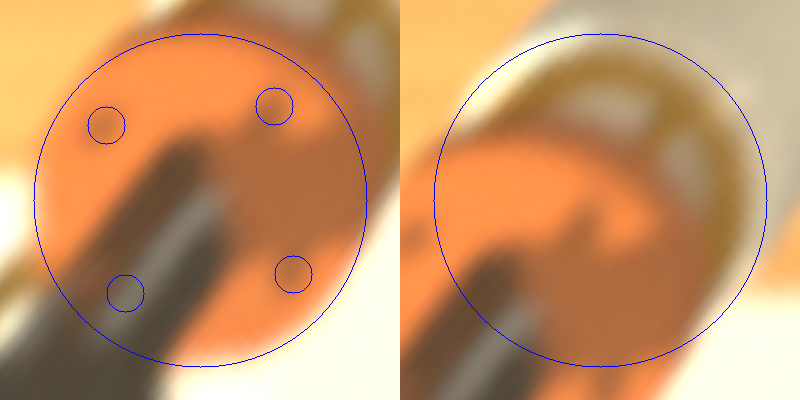

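View pics/s8.png

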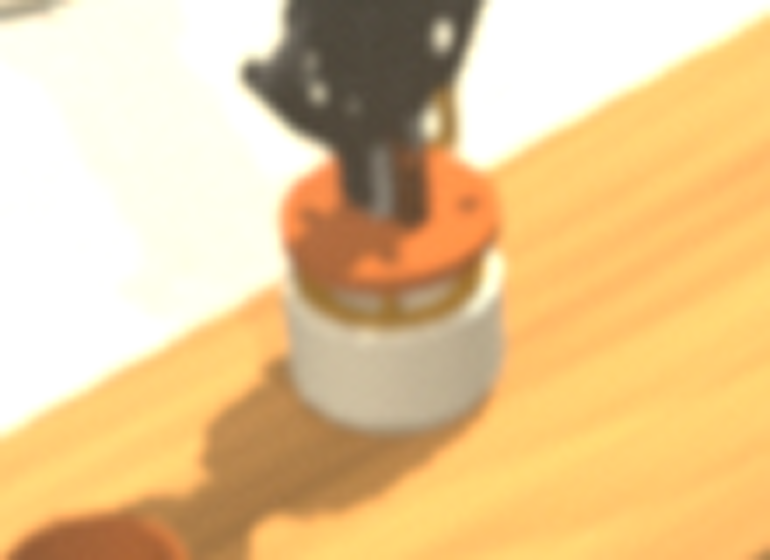

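The dark hole spots in the ortho view sit within about 1 mm of the overlaid target circles. I'll lower gently and watch the force.

```bash
python3 -m crank '[0,0,2,0,1, 0,0,2,0,1, 0,0,0,0,1, 0,0,0,0,1]'
python3 -m crank '[0,0,1,0,1, 0,0,0,0,1, 0,0,0,0,1]'
python3 -m crank '[0,0,1,0,1, 0,0,0,0,1, 0,0,0,0,1]'; python3 -c "
from h import *
st()"
```

```text
t: 9.45
tcp_pos: [0.5502, -0.1505, 0.1701]
eef_rot: [0.666, 0.746, -0.0, -0.0]
force: [-0.2, 0.4, -2.5]
finger_gap: 0.133
t: 9.7
tcp_pos: [0.5504, -0.1506, 0.1692]
eef_rot: [0.666, 0.746, -0.0, -0.0]
force: [-0.4, 0.7, -1.1]
finger_gap: 0.131
t: 9.95
tcp_pos: [0.5506, -0.1506, 0.1686]
eef_rot: [0.666, 0.746, 0.0, 0.0]
force: [-1.5, 0.0, 2.2]
finger_gap: 0.13
t 9.95 tcp [ 550.6 -150.6  168.6] jaw deg 96.49 z [ 0. -0. -1.] F [-1.5  0.   2.2] T [ 0.02  0.2  -0.03] gap 0.130 q [ 0.39  0.41 -0.21  1.82  0.1   0.93  1.82]
```

```bash
python3 -m crank '[0,0,0.7,0,1, 0,0,0,0,1, 0,0,0,0,1]'; python3 -c "
from h import *
st()"
```

```text
t: 10.2
tcp_pos: [0.5507, -0.1507, 0.1685]
eef_rot: [0.666, 0.746, 0.0, 0.0]
force: [-2.6, -0.9, 4.8]
finger_gap: 0.128
t 10.20 tcp [ 550.7 -150.7  168.5] jaw deg 96.49 z [ 0.001 -0.    -1.   ] F [-2.6 -0.9  4.8] T [ 0.12  0.44 -0.  ] gap 0.128 q [ 0.39  0.41 -0.21  1.82  0.1   0.93  1.82]
```

```bash
python3 -m crank '[0,-1,0,0,1, 0,0,0,0,1, 0,0,0,0,1]'; python3 -c "
from h import *
st()"; python3 -m crank '[0,-1,0,0,1, 0,0,0,0,1, 0,0,0,0,1]'; python3 -c "
from h import *
st()"
```

```text
t: 10.45
tcp_pos: [0.5505, -0.1507, 0.1684]
eef_rot: [0.666, 0.746, 0.001, 0.001]
force: [0.9, 0.2, 5.9]
finger_gap: 0.127
t 10.45 tcp [ 550.5 -150.7  168.4] jaw deg 96.50 z [ 0.002 -0.    -1.   ] F [0.9 0.2 5.9] T [ 0.17 -0.2  -0.01] gap 0.127 q [ 0.39  0.4  -0.21  1.82  0.1   0.92  1.82]
t: 10.7
tcp_pos: [0.55, -0.1507, 0.1685]
eef_rot: [0.666, 0.746, 0.001, 0.001]
force: [2.6, 0.7, 5.4]
finger_gap: 0.128
t 10.70 tcp [ 550.  -150.7  168.5] jaw deg 96.51 z [ 0.003 -0.    -1.   ] F [2.6 0.7 5.4] T [ 0.15 -0.62 -0.04] gap 0.128 q [ 0.39  0.4  -0.21  1.82  0.1   0.92  1.82]
```

```bash
cat > holes.py <<'E'
from edge import *
from scipy.optimize import minimize
def holefit(p,c,z,yaw,idx,rng=3.5,dark=True):
    """grid of (dx,dy) maximising ring-minus-disc contrast per hole"""
    T=np.linalg.inv(p["world_from_camera"]);K=np.array(p["intrinsics"]);D=np.array(p["D"]); g=p["mean"][...,2].astype(np.float32)
    th=np.arange(0,2*np.pi,.3)
    inn=np.array([[r*np.cos(t),r*np.sin(t)] for r in (0,1.5,3) for t in th]); out=np.array([[r*np.cos(t),r*np.sin(t)] for r in (7,8) for t in th])
    G=np.arange(-rng,rng+.01,.25); res=[]
    for i in idx:
        a=np.deg2rad(yaw+45+90*i); h=np.array(c)*1000+33*np.array([np.cos(a),np.sin(a)])
        best=(-9,)
        for dx in G:
            for dy in G:
                P=np.vstack([inn,out])+h+[dx,dy]; P=np.c_[P/1000,np.full(len(P),z)]
                uv,_=cv2.projectPoints(P,cv2.Rodrigues(T[:3,:3])[0],T[:3,3],K,D);uv=uv.astype(np.float32)
                v=cv2.remap(g,uv[...,0],uv[...,1],cv2.INTER_CUBIC).ravel(); n=len(inn)
                sc=np.median(v[n:])-v[:n].mean()
                if sc>best[0]: best=(sc,dx,dy)
        res.append((i,)+best); print(" hole",i,"contrast %.1f d(%.2f,%.2f)"%best, "pos",np.round(h+best[1:],1))
    return res
E
python3 - <<'E'
from holes import *
import pickle
s7=pickle.load(open("s7.pkl","rb"));t0,s0=pickle.load(open("ts.pkl","rb"))
print("top0");holefit(t0,(.603,.1357),.098,-10,range(4))
print("side0");holefit(s0,(.603,.1357),.098,-10,range(4))
print("side7");holefit(s7,(.5537,-.1496),.2078,6.5,range(4))
s=avg("side",6); q,M=st(); pickle.dump(s,open("s9.pkl","wb"))
print("now");holefit(s,(.5537,-.1496),q["tcp_pos"][2]-.0055,6.5,range(4))
E
```

```text
top0
 hole 0 contrast 52.7 d(-1.00,0.75) pos [629.  155.4]
 hole 1 contrast 54.9 d(-1.00,0.25) pos [583.1 163. ]
 hole 2 contrast 49.5 d(-1.50,0.00) pos [574.5 116.8]
 hole 3 contrast 52.9 d(-0.75,-0.25) pos [621.2 108.4]
side0
 hole 0 contrast 18.1 d(2.00,-2.00) pos [632.  152.6]
 hole 1 contrast 2.6 d(3.50,2.50) pos [587.6 165.2]
 hole 2 contrast 18.6 d(-2.00,2.00) pos [574.  118.8]
 hole 3 contrast 21.9 d(-1.00,0.75) pos [620.9 109.4]
side7
 hole 0 contrast 23.9 d(1.00,1.75) pos [ 575.2 -122. ]
 hole 1 contrast 5.4 d(3.50,3.50) pos [ 531.4 -125.6]
 hole 2 contrast 21.7 d(-0.50,3.00) pos [ 532.7 -172.4]
 hole 3 contrast 24.4 d(-1.25,3.25) pos [ 578.3 -166.9]
t 11.00 tcp [ 550.  -150.7  168.5] jaw deg 96.51 z [ 0.003 -0.    -1.   ] F [2.4 0.8 6.5] T [ 0.14 -0.61  0.01] gap 0.126 q [ 0.39  0.4  -0.21  1.82  0.1   0.92  1.82]
now
 hole 0 contrast 23.7 d(-0.75,1.25) pos [ 573.5 -122.5]
 hole 1 contrast 5.4 d(3.50,1.75) pos [ 531.4 -127.3]
 hole 2 contrast 18.7 d(-2.75,2.25) pos [ 530.4 -173.2]
 hole 3 contrast 22.8 d(-3.50,0.50) pos [ 576.  -169.6]
```

The top-camera hole fit puts the lid centred on the grasp, with under 1 mm offset, so the TCP should be at about (553.6, −150.2). I'll lift off, recentre and probe again.

```bash
python3 -m crank '[0,0,-2.5,0,1, 0,4,0,0,1, 0,0,0,0,1, 0,0,0,0,1,0,0,0,0,1,0,0,0,0,1]'; python3 -c "
from h import *
go(.5536,-.1502,.170)"
```

```text
t: 11.5
tcp_pos: [0.5519, -0.1504, 0.1695]
eef_rot: [0.666, 0.746, -0.0, -0.001]
force: [0.7, -0.2, -1.4]
finger_gap: 0.129
t 11.50 tcp [ 551.9 -150.4  169.5] jaw deg 96.49 z [-0.001  0.    -1.   ] F [ 0.7 -0.2 -1.4] T [-0.    0.01  0.02] gap 0.129 q [ 0.38  0.41 -0.21  1.81  0.1   0.93  1.82]
tool mm [-0.   1.7 -0.5]
```

```bash
python3 -m crank '[0,1.2,0,0,1, 0,0,0,0,1, 0,0,0,0,1,0,0,0,0,1]'; python3 -c "
from h import *
go(.5536,-.1502,.170)"
python3 -m crank '[0,0,1,0,1, 0,0,0,0,1, 0,0,0,0,1]'; python3 -m crank '[0,0,1,0,1, 0,0,0,0,1, 0,0,0,0,1]';python3 -c "
from h import *
go(.5536,-.1502,.170)"
```

```text
t: 11.83
tcp_pos: [0.5536, -0.1502, 0.1701]
eef_rot: [0.666, 0.746, -0.0, -0.0]
force: [-0.4, -0.5, -1.2]
finger_gap: 0.128
t 11.83 tcp [ 553.6 -150.2  170.1] jaw deg 96.50 z [-0.  0. -1.] F [-0.4 -0.5 -1.2] T [0.02 0.05 0.05] gap 0.128 q [ 0.38  0.41 -0.21  1.81  0.1   0.93  1.82]
tool mm [ 0.  -0.   0.1]
t: 12.08
tcp_pos: [0.5536, -0.1502, 0.169]
eef_rot: [0.666, 0.746, -0.0, -0.0]
force: [-0.0, -0.4, -2.3]
finger_gap: 0.127
t: 12.33
tcp_pos: [0.5538, -0.1503, 0.1686]
eef_rot: [0.666, 0.746, 0.0, 0.0]
force: [-1.9, 0.5, 3.9]
finger_gap: 0.131
t 12.33 tcp [ 553.8 -150.3  168.6] jaw deg 96.49 z [ 0. -0. -1.] F [-1.9  0.5  3.9] T [ 0.07  0.45 -0.02] gap 0.131 q [ 0.38  0.41 -0.21  1.81  0.1   0.93  1.81]
tool mm [ 0.1 -0.2 -1.4]
```

```bash
f(){ python3 -c "
from h import *
st()"; }
python3 -m crank '[0,0,0,-1,1, 0,0,0,0,1]' >/dev/null; f
python3 -m crank '[0,0,0,-1,1, 0,0,0,0,1]' >/dev/null; f
python3 -m crank '[0,0,0,-1,1, 0,0,0,0,1]' >/dev/null; f
python3 -m crank '[0,0,0,-1,1, 0,0,0,0,1]' >/dev/null; f
```

```text
t 12.50 tcp [ 553.9 -150.3  168.6] jaw deg 97.56 z [ 0.001 -0.    -1.   ] F [-1.3 -0.1  5.4] T [ 0.05  0.43 -0.01] gap 0.131 q [ 0.39  0.41 -0.21  1.81  0.11  0.93  1.83]
t 12.67 tcp [ 554.  -150.5  168.6] jaw deg 98.57 z [ 0.001 -0.    -1.   ] F [-2.7  1.   5. ] T [-0.04  0.38 -0.04] gap 0.129 q [ 0.39  0.41 -0.22  1.81  0.11  0.93  1.85]
t 12.83 tcp [ 554.1 -150.5  168.6] jaw deg 99.58 z [ 0.001 -0.    -1.   ] F [-2.  -0.1  4.2] T [-0.11  0.34 -0.09] gap 0.131 q [ 0.39  0.41 -0.22  1.81  0.11  0.93  1.86]
t 13.00 tcp [ 554.1 -150.6  168.6] jaw deg 100.57 z [ 0.001 -0.001 -1.   ] F [-0.8 -0.4  5.2] T [-0.15  0.32 -0.02] gap 0.130 q [ 0.39  0.41 -0.22  1.81  0.11  0.93  1.88]
```

```bash
f(){ python3 -c "
from h import *
st()"; }
python3 -m crank '[0,0,0,2,1, 0,0,0,2,1, 0,0,0,0,1]' >/dev/null; f
for i in 1; do python3 -m crank '[0,0,0,1,1, 0,0,0,0,1]' >/dev/null; f; done
python3 -m crank '[0,0,0,1,1, 0,0,0,0,1]' >/dev/null; f
python3 -m crank '[0,0,0,1,1, 0,0,0,0,1]' >/dev/null; f
python3 -m crank '[0,0,0,1,1, 0,0,0,0,1]' >/dev/null; f
python3 -m crank '[0,0,0,1,1, 0,0,0,0,1]' >/dev/null; f
```

```text
t 13.25 tcp [ 554.6 -150.4  168.6] jaw deg 96.47 z [ 0.002 -0.    -1.   ] F [-0.4 -0.3  4.2] T [-0.12 -0.06 -0.02] gap 0.127 q [ 0.38  0.41 -0.21  1.81  0.1   0.93  1.81]
t 13.42 tcp [ 554.6 -150.4  168.6] jaw deg 95.50 z [ 0.002 -0.    -1.   ] F [ 1.3 -1.2  5.3] T [-0.05 -0.2   0.01] gap 0.129 q [ 0.38  0.41 -0.2   1.81  0.1   0.93  1.8 ]
t 13.58 tcp [ 554.5 -150.4  168.6] jaw deg 94.50 z [ 0.002 -0.    -1.   ] F [0.4 0.  5.6] T [-0.05 -0.13  0.06] gap 0.128 q [ 0.38  0.41 -0.2   1.81  0.1   0.93  1.78]
t 13.75 tcp [ 554.3 -150.4  168.6] jaw deg 93.49 z [ 0.001 -0.    -1.   ] F [ 1.2 -0.4  5.6] T [-0.07 -0.05  0.05] gap 0.127 q [ 0.37  0.41 -0.2   1.81  0.1   0.93  1.77]
t 13.92 tcp [ 554.2 -150.5  168.6] jaw deg 92.49 z [ 0.001 -0.    -1.   ] F [-0.2  0.1  6.1] T [-0.09  0.07  0.05] gap 0.133 q [ 0.37  0.41 -0.19  1.81  0.1   0.93  1.75]
t 14.08 tcp [ 554.2 -150.5  168.7] jaw deg 91.49 z [ 0.001 -0.001 -1.   ] F [ 0.6 -0.2  5.9] T [-0.12  0.05  0.08] gap 0.126 q [ 0.37  0.41 -0.19  1.81  0.09  0.93  1.74]
```

The sweep from 91° to 101° gave no drop, so the centring must be off. The side-camera hole positions suggest the lid is about 2 mm too far in +y. I'll shift it and try again.

```bash
f(){ python3 -c "
from h import *
st()"; }
python3 -m crank '[0,0,-2,0,1, 0,0,0,-2.5,1, -2,-0.5,0,-2.5,1, 0,0,0,0,1,0,0,0,0,1,0,0,0,0,1]' >/dev/null; f
python3 - <<'E'
from holes import *
s=avg("side",6);q,M=st()
holefit(s,(.5537,-.1496),q["tcp_pos"][2]-.0055,6.5,range(4))
go(.5530,-.1525,.170)
E
```

```text
t 14.58 tcp [ 552.7 -152.1  169.4] jaw deg 96.43 z [-0.001  0.001 -1.   ] F [ 0.1  0.4 -2.4] T [0.02 0.02 0.01] gap 0.128 q [ 0.39  0.41 -0.21  1.81  0.1   0.93  1.82]
t 14.88 tcp [ 553.2 -152.2  170. ] jaw deg 96.49 z [-0.  0. -1.] F [-0.3 -0.7 -0.9] T [0.05 0.02 0.03] gap 0.129 q [ 0.39  0.41 -0.21  1.81  0.1   0.93  1.82]
 hole 0 contrast 23.0 d(0.50,1.00) pos [ 574.7 -122.8]
 hole 1 contrast 3.8 d(3.50,3.50) pos [ 531.4 -125.6]
 hole 2 contrast 22.4 d(2.50,-0.25) pos [ 535.7 -175.7]
 hole 3 contrast 24.5 d(0.25,-0.25) pos [ 579.8 -170.4]
t 14.88 tcp [ 553.2 -152.2  170. ] jaw deg 96.49 z [-0.  0. -1.] F [-0.3 -0.7 -0.9] T [0.05 0.02 0.03] gap 0.129 q [ 0.39  0.41 -0.21  1.81  0.1   0.93  1.82]
tool mm [-0.3 -0.3  0. ]
```

```bash
f(){ python3 -c "
from h import *
st()"; }
python3 -m crank '[-0.5,0,1,0,1, 0,0,0,0,1]' >/dev/null; f
python3 -m crank '[0,0,1,0,1, 0,0,0,0,1, 0,0,0,0,1]' >/dev/null; f
python3 -m crank '[0,0,0,-1,1, 0,0,0,0,1]' >/dev/null; f
python3 -m crank '[0,0,0,-1,1, 0,0,0,0,1]' >/dev/null; f
python3 -m crank '[0,0,0,-1,1, 0,0,0,0,1]' >/dev/null; f
```

```text
t 15.05 tcp [ 553.3 -152.8  169. ] jaw deg 96.49 z [-0. -0. -1.] F [-0.4 -0.1 -2. ] T [-0.06 -0.01 -0.01] gap 0.132 q [ 0.39  0.41 -0.21  1.81  0.1   0.93  1.82]
t 15.30 tcp [ 553.3 -152.7  168. ] jaw deg 96.49 z [-0.  0. -1.] F [-0.5 -0.5 -1.9] T [ 0.01  0.02 -0.  ] gap 0.128 q [ 0.39  0.41 -0.21  1.81  0.1   0.93  1.82]
t 15.47 tcp [ 553.1 -152.7  168. ] jaw deg 97.57 z [-0.001  0.    -1.   ] F [-0.2 -0.9 -1.7] T [ 0.02  0.11 -0.04] gap 0.129 q [ 0.39  0.41 -0.21  1.81  0.1   0.93  1.84]
t 15.63 tcp [ 552.8 -152.8  167.9] jaw deg 98.55 z [-0.001  0.    -1.   ] F [-2.   0.2 -0.5] T [ 0.06  0.43 -0.14] gap 0.131 q [ 0.39  0.41 -0.21  1.81  0.11  0.93  1.85]
t 15.80 tcp [ 552.6 -152.8  167.9] jaw deg 99.53 z [-0.001  0.    -1.   ] F [-3.2  0.7 -1. ] T [ 0.05  0.75 -0.24] gap 0.134 q [ 0.4   0.41 -0.22  1.81  0.11  0.93  1.87]
```

At z = 168.0 there was no support force and turning built up torque, so the studs are in the holes. I'll turn back and go down.

```bash
f(){ python3 -c "
from h import *
st()"; }
python3 -m crank '[0,0,0,1.5,1, 0,0,0,1.5,1, 0,0,0,0,1,0,0,0,0,1]' >/dev/null; f
python3 -m crank '[0,0,1,0,1, 0,0,0,0,1]' >/dev/null; f
python3 -m crank '[0,0,1,0,1, 0,0,0,0,1, 0,0,0,0,1]' >/dev/null; f
```

```text
t 16.13 tcp [ 553.6 -152.8  168.2] jaw deg 96.49 z [ 0.001 -0.    -1.   ] F [ 0.2 -1.4 -1.5] T [-0.05  0.21 -0.09] gap 0.125 q [ 0.39  0.41 -0.21  1.81  0.1   0.93  1.82]
t 16.30 tcp [ 553.5 -152.7  167. ] jaw deg 96.51 z [ 0. -0. -1.] F [ 0.2 -0.  -2.1] T [-0.02  0.22 -0.06] gap 0.133 q [ 0.39  0.41 -0.21  1.81  0.1   0.93  1.82]
t 16.55 tcp [ 553.5 -152.7  166. ] jaw deg 96.50 z [ 0.  0. -1.] F [-0.7  0.1 -1.7] T [-0.02  0.08  0.01] gap 0.128 q [ 0.39  0.41 -0.21  1.81  0.1   0.92  1.82]
```

```bash
f(){ python3 -c "
from h import *
st()"; }
python3 -m crank '[0,0,1,0,1, 0,0,1,0,1, 0,0,0,0,1]' >/dev/null; f
python3 -m crank '[0,0,1,0,1, 0,0,1,0,1, 0,0,0,0,1]' >/dev/null; f
python3 -m crank '[0,0,1,0,1, 0,0,1,0,1, 0,0,0,0,1]' >/dev/null; f
```

```text
t 16.80 tcp [ 553.4 -152.7  163.9] jaw deg 96.49 z [ 0.  0. -1.] F [ 0.  -0.5 -1.3] T [ 0.02  0.04 -0.01] gap 0.128 q [ 0.39  0.42 -0.21  1.81  0.1   0.92  1.82]
t 17.05 tcp [ 553.3 -152.7  161.9] jaw deg 96.49 z [-0.  0. -1.] F [-0.1 -0.3 -1.9] T [ 0.01 -0.03  0.01] gap 0.130 q [ 0.39  0.42 -0.21  1.82  0.1   0.92  1.82]
t 17.30 tcp [ 553.3 -152.7  159.9] jaw deg 96.49 z [-0.  0. -1.] F [-0.1  0.1 -2.3] T [-0.03 -0.01  0.02] gap 0.128 q [ 0.39  0.42 -0.21  1.82  0.11  0.91  1.82]
```

```bash
f(){ python3 -c "
from h import *
st()"; }
python3 -m crank '[0,0,1,0,1, 0,0,1,0,1, 0,0,0,0,1]' >/dev/null; f
python3 -m crank '[0,0,1,0,1, 0,0,1,0,1, 0,0,0,0,1]' >/dev/null; f
python3 -m crank '[0,0,1,0,1, 0,0,0,0,1, 0,0,0,0,1]' >/dev/null; f
```

```text
t 17.55 tcp [ 553.2 -152.7  157.8] jaw deg 96.50 z [-0.  0. -1.] F [ 0.5  0.4 -1.1] T [-0.08  0.04  0.  ] gap 0.130 q [ 0.39  0.42 -0.21  1.82  0.11  0.91  1.82]
t 17.80 tcp [ 553.2 -152.7  155.8] jaw deg 96.49 z [-0.  0. -1.] F [-0.   0.5 -2. ] T [0.02 0.06 0.  ] gap 0.129 q [ 0.38  0.43 -0.2   1.82  0.11  0.91  1.82]
t 18.05 tcp [ 553.3 -152.7  155. ] jaw deg 96.49 z [-0.  0. -1.] F [-0.5  0.2 -1.6] T [-0.01 -0.03 -0.02] gap 0.128 q [ 0.38  0.43 -0.2   1.82  0.11  0.9   1.82]
```

```bash
f(){ python3 -c "
from h import *
st()"; }
python3 -m crank '[0,0,0.5,0,1, 0,0,0,0,1, 0,0,0,0,1]' >/dev/null; f
python3 -m crank '[0,0,0.5,0,1, 0,0,0,0,1, 0,0,0,0,1]' >/dev/null; f
```

```text
t 18.30 tcp [ 553.5 -152.7  154.8] jaw deg 96.50 z [ 0. -0. -1.] F [-0.2  0.7 -0.4] T [ 0.05  0.13 -0.01] gap 0.131 q [ 0.38  0.43 -0.2   1.82  0.11  0.9   1.82]
t 18.55 tcp [ 553.5 -152.8  154.8] jaw deg 96.49 z [ 0. -0. -1.] F [-2.6  0.5  5. ] T [ 0.12  0.6  -0.06] gap 0.133 q [ 0.38  0.43 -0.2   1.82  0.11  0.9   1.82]
```

Seated at z = 154.8, 13.8 mm below the tip contact height, which matches the 14 mm studs. I'll release it and rise.

```bash
python3 -m crank '[0,0,-0.6,0,1, 0,0,0,0,0.85, 0,0,0,0,0.7, 0,0,0,0,0.6, 0,0,0,0,0.6, 0,0,-10,0,0.6, 0,0,-20,0,0.6, 0,0,-25,0,0.6, 0,0,-10,0,0.6, 0,0,0,0,0.6]'
python3 - <<'E'
from h import *
s=avg("side",4); q,M=st()
cv2.imwrite("pics/s10.png",cv2.resize(np.clip(s["mean"][190:270,180:290]*1.8,0,255).astype(np.uint8),None,fx=7,fy=7,interpolation=cv2.INTER_CUBIC))
for n in ["lid","lid_grip","catch_tab","catch_pivot"]: print(n,[(np.round(d["point"],3).tolist(),round(d["confidence"],2)) for d in manip.mark_of(s,n)[:2]])
E
```

```text
t: 19.38
tcp_pos: [0.5556, -0.1533, 0.2233]
eef_rot: [0.666, 0.746, 0.001, 0.003]
force: [0.6, -0.5, 1.1]
finger_gap: 0.399
t 19.58 tcp [ 552.4 -152.6  218.4] jaw deg 96.49 z [-0.002  0.001 -1.   ] F [ 0.  -0.1 -0.2] T [ 0.02  0.01 -0.03] gap 0.404 q [ 0.39  0.35 -0.21  1.77  0.09  1.03  1.83]
lid [([0.556, -0.156, 0.138], 0.79)]
lid_grip [([0.552, -0.156, 0.186], 0.72), ([0.716, 0.034, 0.08], 0.57)]
catch_tab [([0.516, -0.091, 0.188], 0.5), ([0.507, -0.125, 0.15], 0.45)]
catch_pivot [([0.518, -0.09, 0.185], 0.47), ([0.506, -0.127, 0.154], 0.45)]
```

View pics/s10.png

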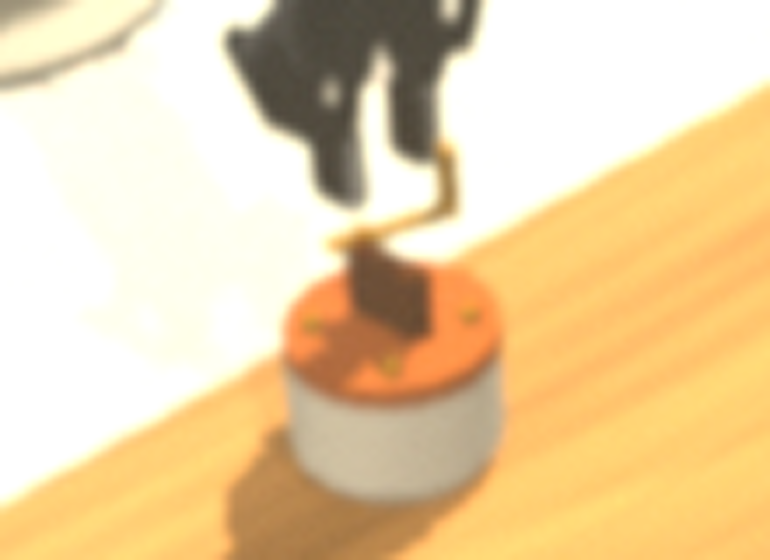

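```bash
python3 -m crank '[0,0,0,7.1,0.6, 0,0,0,7.1,0.6, 0,0,0,7.1,0.6, 0,0,0,7.1,0.6, 0,0,0,7.1,0.6, 0,0,0,7.1,0.6, 0,0,0,7.1,0.6, 0,0,0,7.1,0.6, 0,0,0,7.1,0.6, 0,0,0,7.1,0.6, 0,0,0,7.1,0.6, 0,0,0,7.1,0.6, 0,0,0,7.1,0.6, 0,0,0,7.1,0.6, 0,0,0,7.1,0.6, 0,0,0,7.1,0.6, 0,0,0,4.9,0.6, 0,0,0,0,0.6,0,0,0,0,0.6]'
python3 - <<'E'
from h import *
go(.5166,-.0946,.218)
E
```

```text
t: 21.37
tcp_pos: [0.5531, -0.1526, 0.2192]
eef_rot: [0.982, -0.189, -0.0, 0.0]
force: [-0.4, 0.4, -0.2]
finger_gap: 0.399
t 21.37 tcp [ 553.1 -152.6  219.2] jaw deg -21.83 z [-0.001  0.    -1.   ] F [-0.4  0.4 -0.2] T [-0.02 -0.02  0.05] gap 0.399 q [ 0.1   0.35  0.16  1.78 -0.06  1.03 -0.11]
tool mm [-55.5 -40.2   1.3]
```

```bash
python3 -m crank '[-13.5,-10,0,0,0.6, -14,-10,0,0,0.6, -14,-10,0,0,0.6, -14,-10.2,0,0,0.6, 0,0,0,0,0.6, 0,0,0,0,0.6, 0,0,0,0,0.6]'
python3 - <<'E'
from h import *
go(.5166,-.0946,.167)
s=avg("side",3)
cv2.imwrite("pics/s11.png",cv2.resize(np.clip(s["mean"][180:260,180:290]*1.5,0,255).astype(np.uint8),None,fx=7,fy=7,interpolation=cv2.INTER_CUBIC))
t=avg("top",2)
cv2.imwrite("pics/t11.png",cv2.resize(np.clip(t["mean"][190:280,260:390]*1.8,0,255).astype(np.uint8),None,fx=5,fy=5,interpolation=cv2.INTER_CUBIC))
E
```

```text
t: 21.95
tcp_pos: [0.5174, -0.0954, 0.2198]
eef_rot: [0.982, -0.19, 0.0, 0.0]
force: [0.7, -0.9, -0.1]
finger_gap: 0.399
t 21.95 tcp [517.4 -95.4 219.8] jaw deg -21.95 z [ 0.001 -0.001 -1.   ] F [ 0.7 -0.9 -0.1] T [-0.05  0.01 -0.03] gap 0.399 q [ 0.02  0.26  0.13  1.89 -0.04  0.99 -0.21]
tool mm [-1.1 -0.5 52.8]
```

View pics/s11.png

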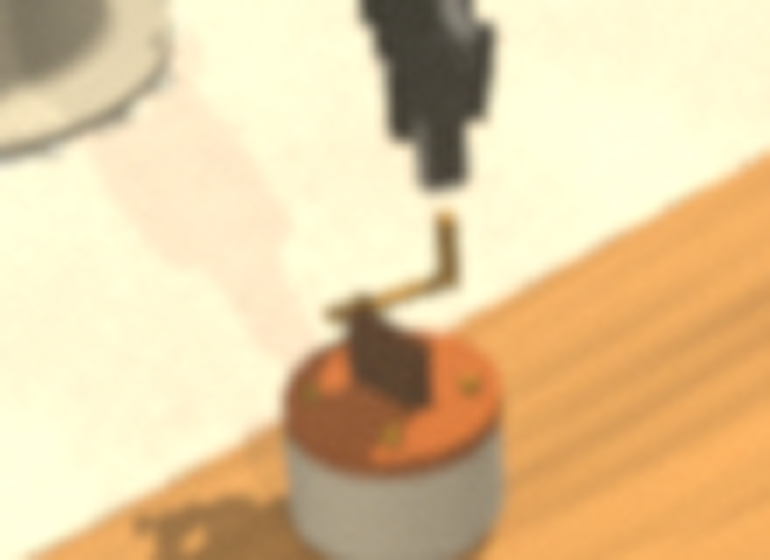

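View pics/t11.png

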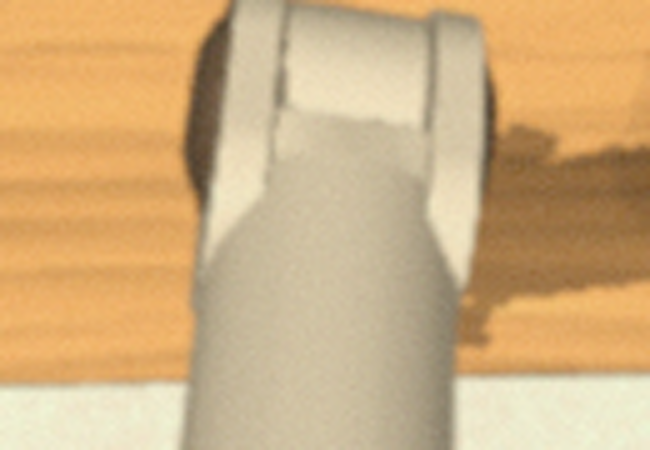

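```bash
python3 -m crank '[-1,-0.5,10,0,0.6, 0,0,15,0,0.6, 0,0,0,0,0.6, 0,0,0,0,0.6]'
python3 -m crank '[0,0,12,0,0.6, 0,0,10,0,0.6, 0,0,4.5,0,0.65, 0,0,0,0,0.7, 0,0,0,0,0.7,0,0,0,0,0.7]'
python3 - <<'E'
from h import *
go(.5166,-.0946,.167)
s=avg("side",3)
cv2.imwrite("pics/s12.png",cv2.resize(np.clip(s["mean"][180:260,180:290]*1.5,0,255).astype(np.uint8),None,fx=7,fy=7,interpolation=cv2.INTER_CUBIC))
E
```

```text
t: 22.53
tcp_pos: [0.5152, -0.0938, 0.1935]
eef_rot: [0.982, -0.191, -0.001, 0.0]
force: [0.7, -0.8, 0.7]
finger_gap: 0.404
t: 23.03
tcp_pos: [0.5165, -0.0939, 0.1686]
eef_rot: [0.982, -0.191, 0.0, -0.0]
force: [0.7, -0.2, -0.6]
finger_gap: 0.294
t 23.03 tcp [516.5 -93.9 168.6] jaw deg -22.01 z [ 0.001 -0.    -1.   ] F [ 0.7 -0.2 -0.6] T [-0.06  0.01 -0.03] gap 0.294 q [ 0.02  0.32  0.13  1.94 -0.05  0.88 -0.21]
tool mm [0.3 0.6 1.6]
```

View pics/s12.png

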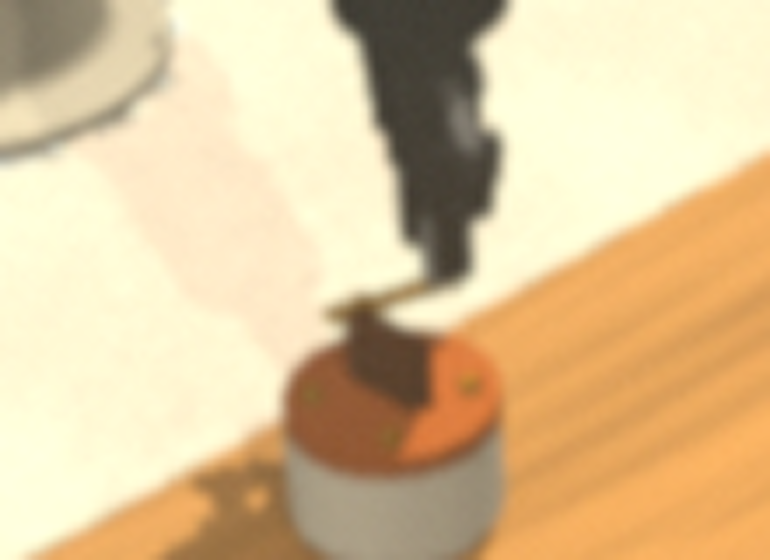

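```bash
python3 -m crank '[0,0,0,0,0.8, 0,0,0,0,0.8, -4.18,0.22,0,-6,0.8, -4.18,0.22,0,-6,0.8, -4.18,0.22,0,-6,0.8, -4.18,0.22,0,-6,0.8, -4.18,0.22,0,-6,0.8, 0,0,0,0,0.8]'
python3 -c "
from h import *
st()"
```

```text
t: 23.85
tcp_pos: [0.4954, -0.0916, 0.1685]
eef_rot: [0.997, 0.071, 0.0, 0.0]
force: [-0.7, -0.5, 0.3]
finger_gap: 0.201
t 23.85 tcp [495.4 -91.6 168.5] jaw deg 8.18 z [ 0.001 -0.    -1.   ] F [-0.7 -0.5  0.3] T [ 0.02  0.   -0.03] gap 0.201 q [ 0.1   0.29  0.03  1.99 -0.01  0.87  0.28]
```

```bash
python3 -m crank '[-4.18,0.22,0,-6,0.8, -4.18,0.22,0,-6,0.8, -4.18,0.22,0,-6,0.8, -4.18,0.22,0,-6,0.8, -4.18,0.22,0,-6,0.8, 0,0,0,0,0.8]'
python3 -c "
from h import *
st()"
```

```text
t: 24.35
tcp_pos: [0.4767, -0.0999, 0.1685]
eef_rot: [0.946, 0.325, 0.0, 0.0]
force: [0.1, -0.6, 0.4]
finger_gap: 0.203
t 24.35 tcp [476.7 -99.9 168.5] jaw deg 37.98 z [ 0.001 -0.    -1.   ] F [ 0.1 -0.6  0.4] T [-0.04  0.01  0.02] gap 0.203 q [ 0.2   0.26 -0.05  2.02  0.02  0.86  0.8 ]
```

```bash
python3 -m crank '[-4.18,0.22,0,-6,0.8, -4.18,0.22,0,-6,0.8, -4.18,0.22,0,-6,0.8, -4.18,0.22,0,-6,0.8, -4.18,0.22,0,-6,0.8, 0,0,0,0,0.8]'
python3 - <<'E'
from h import *
st()
s=avg("side",3)
cv2.imwrite("pics/s13.png",cv2.resize(np.clip(s["mean"][180:260,180:290]*1.5,0,255).astype(np.uint8),None,fx=7,fy=7,interpolation=cv2.INTER_CUBIC))
E
```

```text
t: 24.85
tcp_pos: [0.4687, -0.1111, 0.1687]
eef_rot: [0.828, 0.56, 0.005, 0.0]
force: [11.6, 10.6, -6.6]
finger_gap: 0.196
t 24.85 tcp [ 468.7 -111.1  168.7] jaw deg 68.14 z [ 0.008  0.005 -1.   ] F [11.6 10.6 -6.6] T [ 2.38 -2.41 -0.1 ] gap 0.196 q [ 0.3   0.25 -0.13  2.04  0.03  0.85  1.34]
```

View pics/s13.png

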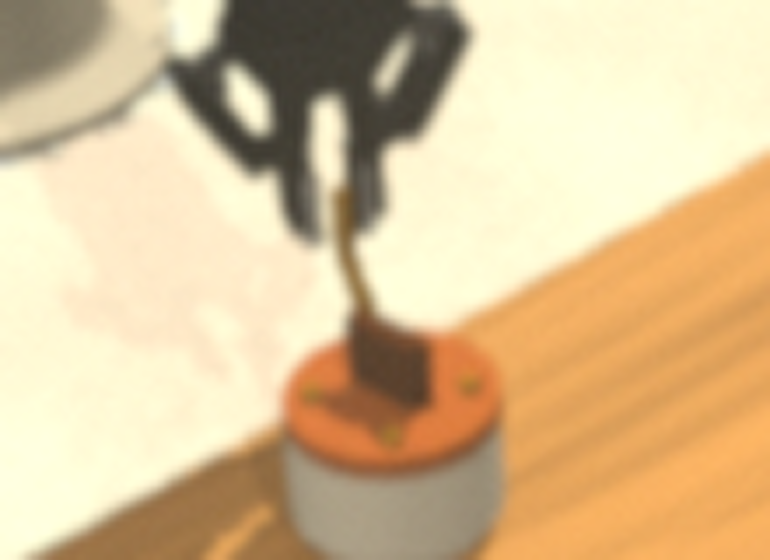

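About 14 N of tangential resistance now: either the stop or a blockage. I'll ease off and check the catch angle by eye before going on.

```bash
python3 -m crank '[3,0,0,0,0.7, 0,0,0,0,0.65, 0,0,0,0,0.6, 0,0,-12,0,0.6, 0,0,-20,0,0.6, 0,0,-20,0,0.6, 0,0,0,0,0.6, 0,0,0,0,0.6]'
python3 - <<'E'
from h import *
import pickle
st()
s=avg("side",6)
for n in ["catch_tab","catch_pivot"]: print(n,[(np.round(d["point"],3).tolist(),round(d["confidence"],2)) for d in manip.mark_of(s,n)[:3]])
cv2.imwrite("pics/s14.png",cv2.resize(np.clip(s["mean"][180:260,180:290]*1.5,0,255).astype(np.uint8),None,fx=7,fy=7,interpolation=cv2.INTER_CUBIC))
c=(.50,-.13)
t0,s0=pickle.load(open("ts.pkl","rb"))
# overlay expected shut arm and pivots
def proj(P):
    T=np.linalg.inv(s["world_from_camera"]); uv,_=cv2.projectPoints(np.array(P,float),cv2.Rodrigues(T[:3,:3])[0],T[:3,3],np.array(s["intrinsics"]),np.array(s["D"])); return (uv.reshape(-1,2)-[180,180])*7+3
pot=np.array([.5537,-.1496])
for y in (-22,):
  a=np.deg2rad(y); ux=np.array([np.cos(a),np.sin(a)]);uy=np.array([-np.sin(a),np.cos(a)])
  pv=pot-.056*ux
  for th in (0,1.3,1.57):
    d=np.cos(th)*uy-np.sin(th)*ux; tab=pv+.04*d
    print(th,"pivot",np.round(proj([[*pv,.1565]]),0),"tabbase/top",np.round(proj([[*tab,.1565],[*tab,.1885]]),0).tolist(),np.round(tab,3))
E
```

```text
t: 25.67
tcp_pos: [0.4657, -0.114, 0.2212]
eef_rot: [0.83, 0.558, 0.001, 0.001]
force: [-0.8, -0.8, 0.0]
finger_gap: 0.396
t 25.67 tcp [ 465.7 -114.   221.2] jaw deg 67.83 z [ 0.002 -0.001 -1.   ] F [-0.8 -0.8  0. ] T [-0.02 -0.04  0.03] gap 0.396 q [ 0.3   0.18 -0.13  1.99  0.03  0.97  1.34]
catch_tab [([0.472, -0.111, 0.188], 0.42)]
catch_pivot [([0.506, -0.126, 0.15], 0.57), ([0.633, -0.485, 0.08], 0.56)]
0 pivot [[349. 303.]] tabbase/top [[437.0, 282.0], [433.0, 221.0]] [ 0.517 -0.092]
1.3 pivot [[349. 303.]] tabbase/top [[346.0, 249.0], [341.0, 189.0]] [ 0.47  -0.104]
1.57 pivot [[349. 303.]] tabbase/top [[322.0, 253.0], [316.0, 192.0]] [ 0.465 -0.114]
```

View pics/s14.png

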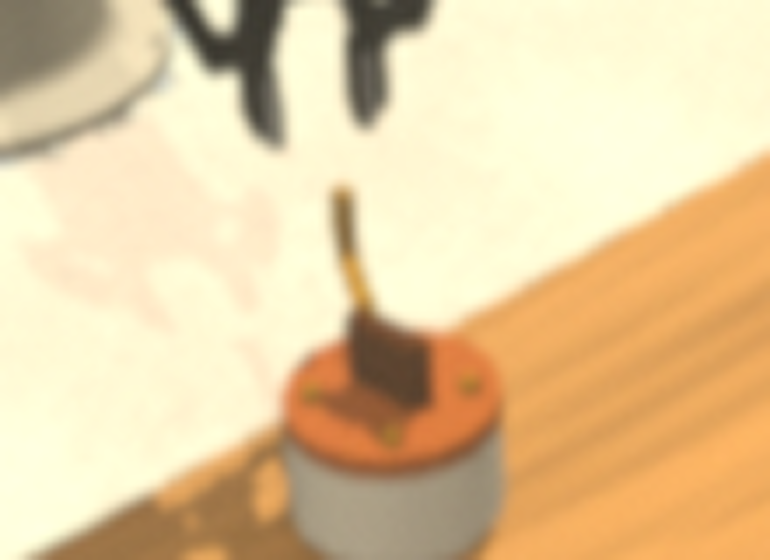

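The tab top is at about (342,188). The model predicts x of about 351 for 1.3 rad and about 326 for 1.57, so I can't tell. I'll move the arm aside and look from the top.

```bash
python3 -m crank '[20,-8,-10,0,0.6, 30,-12,0,0,0.6, 32,-13,0,0,0.6, 32,-13,0,0,0.6, 32,-13,0,0,0.6, 32,-13,0,0,0.6, 32,-13,0,0,0.6, 30,-13,0,0,0.6, 0,0,0,0,0.6]'
python3 - <<'E'
from h import *
import pickle
st()
t=avg("top",6); pickle.dump(t,open("t15.pkl","wb"))
for n in ["catch_tab","catch_pivot","pot","lid"]: print(n,[(np.round(d["point"],3).tolist(),round(d["confidence"],2)) for d in manip.mark_of(t,n)[:2]])
t0,s0=pickle.load(open("ts.pkl","rb"))
c=(.52,-.13)
im=np.hstack([ortho(t0,c,.1565,.09,400),ortho(t,c,.1565,.09,400)])
im2=np.hstack([ortho(t0,c,.1885,.09,400),ortho(t,c,.1885,.09,400)])
cv2.imwrite("pics/o15.png",im)
E
```

```text
t: 26.82
tcp_pos: [0.4633, 0.154, 0.2304]
eef_rot: [0.826, 0.563, 0.001, -0.002]
force: [-0.4, 0.1, -0.3]
finger_gap: 0.404
t 26.82 tcp [463.3 154.  230.4] jaw deg 68.52 z [ 0.     0.004 -1.   ] F [-0.4  0.1 -0.3] T [ 0.02  0.01 -0.  ] gap 0.404 q [-0.07  0.2  -0.34  1.95  0.07  1.    0.75]
catch_tab [([0.47, -0.112, 0.186], 0.63)]
catch_pivot [([0.509, -0.132, 0.153], 0.49), ([0.604, 0.133, 0.082], 0.17)]
pot [([0.55, -0.151, 0.081], 0.55)]
lid [([0.553, -0.151, 0.139], 0.62)]
```

View pics/o15.png

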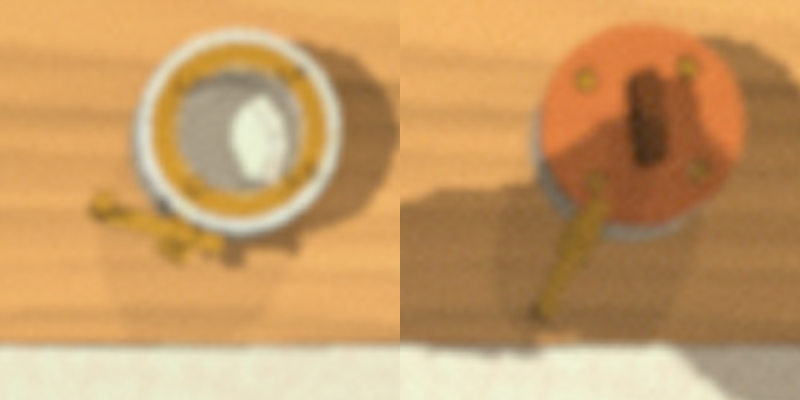

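```bash
python3 - <<'E'
from h import *
import pickle
t=pickle.load(open("t15.pkl","rb"));t0,s0=pickle.load(open("ts.pkl","rb"))
for p in (t0,t): p["mean"]=p["mean"]*1.0
a=[]
for z in (.1565,.1885):
  for p in (t0,t):
    im=ortho(p,(.495,-.115),z,.05,300)
    if p is t: im=cv2.convertScaleAbs(im,alpha=1.4)
    a.append(im)
im=np.vstack([np.hstack(a[:2]),np.hstack(a[2:])])
for k in range(0,600,60): cv2.line(im,(k,0),(k,4),(255,0,0),1);cv2.line(im,(0,k),(4,k),(255,0,0),1)
cv2.imwrite("pics/o16.png",im)
E
```

```text
(no output)
```

View pics/o16.png

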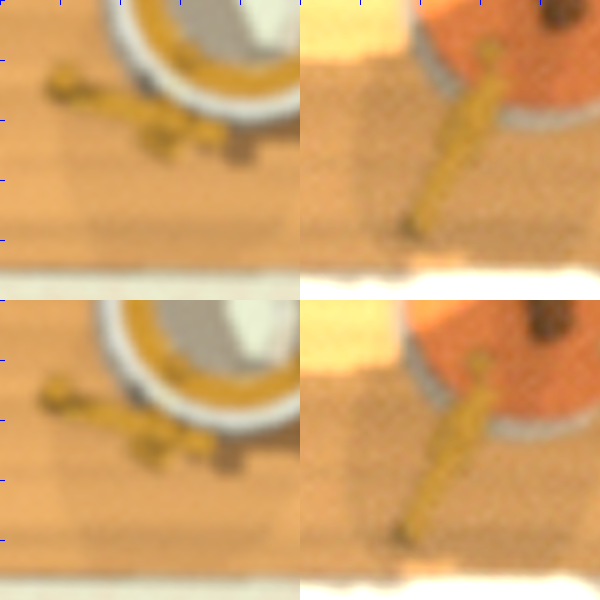

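The picture estimates put the catch at about 1.36–1.42 rad. That's past 1.3 but perhaps short of the stop, so I'll re-cage the tab and push gently while watching force and motion.

```bash
python3 -m crank '[-30,13,0,0,0.6, -32,13,0,0,0.6, -32,13,0,0,0.6, -32,13,0,0,0.6, -32,13,0,0,0.6, -32,13,0,0,0.6, -30,12,0,0,0.6, -16,6,0,0,0.6, 0,0,0,0,0.6, 0,0,0,0,0.6]'
python3 -c "
from h import *
go(.470,-.107,.169)"
```

```text
t: 28.15
tcp_pos: [0.4646, -0.1099, 0.2302]
eef_rot: [0.83, 0.558, 0.0, -0.0]
force: [-0.5, 0.4, 0.4]
finger_gap: 0.401
t 28.15 tcp [ 464.6 -109.9  230.2] jaw deg 67.79 z [-0.  0. -1.] F [-0.5  0.4  0.4] T [ 0.04  0.01 -0.02] gap 0.401 q [ 0.3   0.17 -0.13  1.98  0.03  1.    1.33]
tool mm [ 4.7  3.9 61.2]
```

```bash
f(){ python3 -c "
from h import *
st()"; }
python3 -m crank '[4.7,3.9,10,0,0.6, 0,0,20,0,0.6, 0,0,10,0,0.6, 0,0,0,0,0.6,0,0,0,0,0.6]'
python3 -m crank '[0,0,15,0,0.6, 0,0,6,0,0.6, 0,0,0,0,0.7, 0,0,0,0,0.8,0,0,0,0,0.8,0,0,0,0,0.8]' >/dev/null; f
python3 -m crank '[-1,0,0,0,0.8, -1,0,0,0,0.8, 0,0,0,0,0.8]'>/dev/null; f
python3 -m crank '[-1,0,0,0,0.8, -1,0,0,0,0.8, 0,0,0,0,0.8]'>/dev/null; f
```

```text
t: 28.57
tcp_pos: [0.4697, -0.1045, 0.1893]
eef_rot: [0.829, 0.56, -0.001, -0.001]
force: [1.0, -0.3, 0.6]
finger_gap: 0.402
t 29.07 tcp [ 470.8 -105.9  169.9] jaw deg 67.99 z [ 0.001 -0.    -1.   ] F [-0.8  0.   1. ] T [-0.01  0.01  0.03] gap 0.201 q [ 0.28  0.25 -0.13  2.03  0.04  0.86  1.31]
t 29.32 tcp [ 469.6 -108.   169.5] jaw deg 67.97 z [ 0. -0. -1.] F [-0.9  0.2 -0.1] T [ 0.05  0.   -0.  ] gap 0.198 q [ 0.29  0.25 -0.13  2.03  0.04  0.86  1.32]
t 29.57 tcp [ 468.6 -109.8  169.2] jaw deg 67.97 z [-0. -0. -1.] F [ 0.2  0.2 -0.4] T [-0.04 -0.02 -0.  ] gap 0.200 q [ 0.29  0.25 -0.13  2.03  0.04  0.86  1.32]
```

```bash
f(){ python3 -c "
from h import *
st()"; }
python3 -m crank '[-1,0,0,0,0.8, -1,0,0,0,0.8, 0,0,0,0,0.8]'>/dev/null; f
python3 -m crank '[-1,0,0,0,0.8, 0,0,0,0,0.8, 0,0,0,0,0.8]'>/dev/null; f
python3 -m crank '[-1,0,0,0,0.8, 0,0,0,0,0.8, 0,0,0,0,0.8]'>/dev/null; f
```

```text
t 29.82 tcp [ 468.4 -110.4  169.2] jaw deg 68.04 z [ 0.001  0.001 -1.   ] F [ 2.7  3.3 -0.6] T [ 0.76 -0.33 -0.02] gap 0.204 q [ 0.29  0.25 -0.13  2.03  0.04  0.86  1.32]
t 30.07 tcp [ 468.4 -110.5  169.2] jaw deg 68.08 z [ 0.001  0.002 -1.   ] F [ 2.2  6.1 -1. ] T [ 1.32 -0.48 -0.01] gap 0.196 q [ 0.29  0.25 -0.13  2.03  0.04  0.86  1.33]
t 30.32 tcp [ 468.3 -110.6  169.2] jaw deg 68.12 z [ 0.001  0.003 -1.   ] F [ 2.6  8.8 -0.7] T [ 1.66 -0.69 -0.03] gap 0.199 q [ 0.29  0.25 -0.13  2.03  0.04  0.86  1.33]
```

The wall is in the same place as before, (468.4, −110.5), rigid at 9 N and earlier at 14 N, so it looks like the stop. I'll let go, clear out, and check the catch angle with a model fit against both cameras.

```bash
python3 -m crank '[4,0,0,0,0.75, 0,0,0,0,0.65, 0,0,0,0,0.6, 0,0,-10,0,0.6, 0,0,-20,0,0.6, 0,0,-25,0,0.6, 0,0,-10,0,0.6, 25,-10,0,0,0.6, 32,-13,0,0,0.6, 32,-13,0,0,0.6, 32,-13,0,0,0.6, 32,-13,0,0,0.6, 32,-13,0,0,0.6, 32,-13,0,0,0.6, 30,-12,0,0,0.6, 0,0,0,0,0.6]'
cat > cfit.py <<'E'
from h import *
import pickle
t0,s0=pickle.load(open("ts.pkl","rb"))
t=avg("top",6); mt=[(d["confidence"],d["pixels"]) for d in manip.trace(t,"catch")[:1]]
s=avg("side",6); ms=[(d["confidence"],d["pixels"]) for d in manip.trace(s,"catch")[:1]]
pickle.dump((t,s,mt,ms),open("fin.pkl","wb"))
for nm,m in (("top",mt),("side",ms)):
    for c,p in m:
        v,u=np.nonzero(p); print(nm,round(c,2),p.sum(),u.min() if len(u) else None,u.max() if len(u) else None,v.min() if len(u) else None,v.max() if len(u) else None)
f=lambda im,x,y,r:cv2.resize(np.clip(im["mean"][y-r:y+r,x-r:x+r]*1.8,0,255).astype(np.uint8),(400,400),interpolation=cv2.INTER_CUBIC)
cv2.imwrite("pics/f1.png",np.hstack([f(t,322,238,32),f(s,233,225,32)]))
st()
E
python3 cfit.py
```

```text
t: 31.65
tcp_pos: [0.4679, 0.1643, 0.2351]
eef_rot: [0.827, 0.563, 0.002, -0.001]
force: [0.3, 1.4, 0.3]
finger_gap: 0.4
top 0.65 61 314 323 243 260
side 0.43 52 227 231 207 222
t 32.35 tcp [468.7 156.7 234.2] jaw deg 67.97 z [ 0. -0. -1.] F [-0.6 -0.1 -0.4] T [-0.01 -0.03  0.02] gap 0.400 q [-0.08  0.2  -0.34  1.93  0.08  1.02  0.73]
```

View pics/f1.png

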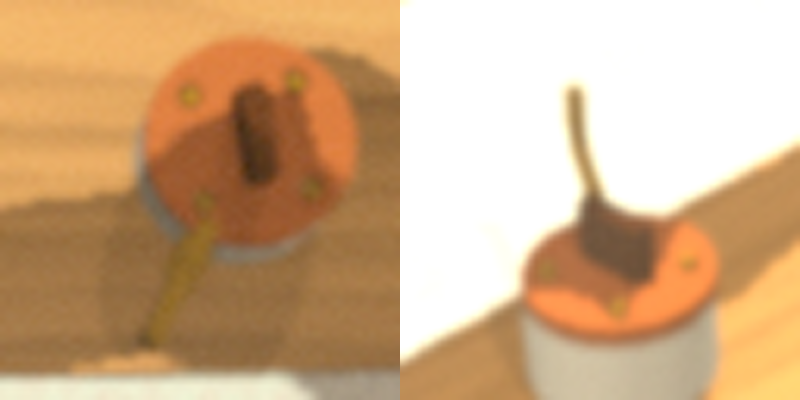

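```bash
cat > cf2.py <<'E'
from h import *
import pickle
t0,s0=pickle.load(open("ts.pkl","rb")); t,s,mt,ms=pickle.load(open("fin.pkl","rb"))
pot=np.array([.5537,-.1496])
def pts(yaw,th,pot,short=.0):
    a=np.deg2rad(yaw); ux=np.array([np.cos(a),np.sin(a)]);uy=np.array([-np.sin(a),np.cos(a)])
    pv=pot-.056*ux; d=np.cos(th)*uy-np.sin(th)*ux
    tab=pv+.04*d
    A=[np.r_[tab,z] for z in np.linspace(.1565,.1885,12)]
    B=[np.r_[pv+r*d,.1545] for r in np.linspace(.008,.04,10)]
    return np.array(A+B)
def proj(p,P):
    T=np.linalg.inv(p["world_from_camera"]); uv,_=cv2.projectPoints(P,cv2.Rodrigues(T[:3,:3])[0],T[:3,3],np.array(p["intrinsics"]),np.array(p["D"])); return uv.astype(np.float32)
def score(p,yaw,th,ch,sub=None,off=(0,0)):
    uv=proj(p,pts(yaw,th,pot+off)); 
    if sub is not None: uv=uv[sub]
    g=p["mean"][...,ch].astype(np.float32)
    return cv2.remap(g,uv[...,0],uv[...,1],cv2.INTER_CUBIC).mean()
Y=np.arange(-40,-5,1.)
for nm,p,ch in (("side0",s0,0),("top0",t0,0)):
    sc=[score(p,y,0,ch) for y in Y]; i=int(np.argmin(sc)); print(nm,"yaw",Y[i],np.round(sc[max(0,i-6):i+7],1))
TH=np.arange(1.0,1.8,.03)
for yaw in (-20,-22,-24,-26,-28):
    for nm,p,ch,sub in (("side",s,0,slice(0,12)),("top",t,0,None)):
        sc=[score(p,yaw,th,ch,sub) for th in TH]; i=int(np.argmin(sc)); print(yaw,nm,"th %.2f"%TH[i],"%.1f"%sc[i], "init: side0 %.1f top0 %.1f"%(score(s0,yaw,0,0),score(t0,yaw,0,0)))
E
python3 cf2.py
```

```text
side0 yaw -26.0 [109.1  99.7  88.4  78.5  69.7  62.7  59.9  61.3  65.4  72.3  80.7  87.5
  94.3]
top0 yaw -16.0 [35.7 34.5 33.1 31.2 29.6 28.9 28.9 29.2 30.  31.4 32.9 34.2 35.4]
-20 side th 1.21 53.6 init: side0 94.3 top0 33.1
-20 top th 1.18 25.7 init: side0 94.3 top0 33.1
-22 side th 1.30 53.9 init: side0 80.7 top0 35.7
-22 top th 1.27 25.1 init: side0 80.7 top0 35.7
-24 side th 1.39 54.8 init: side0 65.4 top0 38.0
-24 top th 1.33 24.5 init: side0 65.4 top0 38.0
-26 side th 1.45 55.7 init: side0 59.9 top0 39.7
-26 top th 1.42 24.2 init: side0 59.9 top0 39.7
-28 side th 1.54 55.1 init: side0 69.7 top0 42.9
-28 top th 1.54 24.0 init: side0 69.7 top0 42.9
```

```bash
python3 - <<'E'
from h import *
import pickle
t,s,mt,ms=pickle.load(open("fin.pkl","rb"))
v,u=np.nonzero(mt[0][1]); W=world(t,np.c_[u,v],z=.1565)[:,:2]*1000
pot=np.array([553.7,-149.6])
for lo in (0,12,20):
    r=np.hypot(*(W-pot).T); k=r<r.max()-lo
    l=cv2.fitLine(W[k].astype(np.float32),cv2.DIST_HUBER,0,.01,.01).ravel(); d=l[:2];p=l[2:]
    miss=d[0]*(pot-p)[1]-d[1]*(pot-p)[0]
    print(lo,k.sum(),"dir",np.degrees(np.arctan2(d[1],d[0])),"miss mm %.1f"%miss,"theta ~ %.2f"%(np.pi/2-abs(np.arcsin(miss/56))))
E
```

```text
0 60 dir -26.826395 miss mm -1.2 theta ~ 1.55
12 49 dir -28.601406 miss mm 0.6 theta ~ 1.56
20 41 dir -28.345226 miss mm 0.2 theta ~ 1.57
```

The fitted arm line passes within about 1 mm of the pot's axis, so the catch is radial at about 1.55 rad, at its stop. The lid is flush with its studs showing, and the gripper is clear.

```bash
python3 -c "
from h import *
st(); print(manip.sign_off())"
```

```text
t 32.35 tcp [468.7 156.7 234.2] jaw deg 67.97 z [ 0. -0. -1.] F [-0.6 -0.1 -0.4] T [-0.01 -0.03  0.02] gap 0.400 q [-0.08  0.2  -0.34  1.93  0.08  1.02  0.73]
the job is handed in; nothing more can be done
None
```

The lid is home on the pot with all four studs through its holes, and the catch is swung to its stop over the rim. I handed the job in at 32.4 s of the 72 s allowed, and no verdict came back.

**Lid:** I gripped it by the bar, turned it about 16.5° and felt for the studs. The first try and a ±5° sweep found no drop, because the lid was about 2.5 mm off centre. After recentring, it slid down freely and landed 13.8 mm below the height where it had touched the stud tips, against 14 mm nominal. The wrist read about 6 N or less along each axis throughout the fitting.

**Catch:** I swung it with the fingers loosely around the tab until it met a rigid stop, with up to about 17 N at the wrist. I checked the same stop again at 9 N, then let go and moved the arm clear.

**Last checks:**
- The pictures show the lid flush, with the studs through the holes.
- A line fitted to the catch arm in the top view passes within about 1 mm of the pot's axis, which means about 1.55 rad.
- The final wrist force was about zero, with the gripper well clear of everything.

**Checks that disagreed:** Rougher angle estimates gave only about 1.2 to 1.5 rad. They relied on the tab positions and an uncertain pot yaw. I trusted the line fit and the repeatable hard stop instead. The cameras and the arm also disagreed by about 3 mm in y at the pot, which is why the first centring missed. I did not measure the bystanders at the end; I saw no contact with them.

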